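# Put the dried shiitake away in the vacuum keeper

### The arm

A 7-joint arm with a two-finger parallel gripper is mounted at the origin on the work surface. World frame = base frame: x ahead of the robot, y to its left, z up, the work surface at z = 0. Lengths are in mm, angles in rad, forces in N, time in s.
With the tool pointing down it reaches from about 400 to 900 mm from the base axis. Payload 5.5 kg.
Tool frame: the origin (TCP) lies at the very end of the fingers, on their centre line; the grasp point (between the pads) lies 19 mm behind it; y points along the fingers, x is the direction in which the jaws open and shut, and the axes are right-handed (so a half turn about y gives the same grasp; the last joint's range is limited). The gripper opens to 85 mm and grips with 20 to 120 N. Pads are 22 mm wide; open, the fingers measure 114 mm over their backs; the gripper's body (76 mm by 85 mm) begins 54 mm behind the grasp point. The pads swing forward as they close: fully open they stand 13 mm farther back than shut.
Start: joints at [1.43, 0.501, -0.427, 1.55, 0.221, 1.138, -0.21], TCP at [255.427, -597.71, 231.31] pointing down, gripper open.
Joint ranges: [-2.88, 2.88], [-0.31, 2.03], [-1.54, 1.56], [0.2, 2.42], [-1.41, 4.55], [0.19, 2.02], [-2.57, 2.57]. Speed limits (rad/s): [2.57, 2.57, 3.14, 3.14, 3.14, 3.14, 3.14].

### API

Orientations are given as a unit quaternion [x, y, z, w].
In Python, from rig import r gives the robot as it stands.
- The arm moves only by the tool apply_moves, never from a script. Its argument "increments" is one flat list of numbers, 5 for each row, row after row: the closure in counts, from 0 (fully open) to 255 (shut), then the shift along the tool's x, y, z in cm, then the turn about the tool's y in rad. A call has exactly 10 rows; each row shifts and turns the commanded pose from where the row before left it, along the tool's axes as they then stand; what a row does not reach is not made up. A row lasts 1/10 s, in which the tool goes at most 50 mm and 8.59 degrees, less where a joint would pass 70% of its speed; a pose out of reach is approached as far as the arm can. A call is refused whole if a number of a shift passes 5 or a number of a turn 0.15, either way. A call with a gripper value outside its range is refused whole. The fingers move at their own pace and stop on an object; "force" is the grip in N (left out, the last holds). Time passes only in rows, so rows that do not move let the fingers close, or fill a call up. It gives the time, the measured TCP pose, the force and the opening at its end, in the units of the state.
- r.observe(): the state, without advancing time (a new reading comes with each control period).
- r.capture(name): name is "scene" or "top"; returns (picture, depth): 400x640x3 uint8, blue, green, red; 400x640 float32, mm along the optical axis (not along the pixel's ray), 0 where there is no reading.
- r.calibration(name): a dict with "K" (3x3 intrinsics, pixels), "R" (3x3) and "t" (3): a world point X has camera coordinates R X + t. Camera axes: x right, y down, z forward; pixel columns grow to the right and rows downward; lengths in mm; the calibration is good to about 2 mm. A picture is of the moment at which its call begins. calibration takes no time and is no camera call.
- r.hand_in(): hands the job in, once; it reports no verdict.
The state is a dict: "time_s": time; "joint_pos": joint angles; "joint_velocities": joint speeds; "tau": joint torques, N m; "ee_pos": TCP position; "ee_rot": TCP orientation; "wrist_force": force on the tool from outside, world axes, zero at the start; "ft_torque": the same for the moment, N m; "gripper_width": opening from 0.0 (shut) to 1.0 (fully open).
Only numpy, scipy, OpenCV 4.12 (cv2) and the standard library are available. Lean on these libraries where they do the work, as an engineer would, in place of code of your own. Each camera call takes 0.05 s, during which the arm holds its last target.

### The job

Put all the dried shiitake mushrooms lying on the wooden board away in the vacuum keeper: first press its small release plunger fully down to let the vacuum go, then lift the lid off by its knob, lay it flat on the bamboo rolling mat and put every mushroom in the glass canister. Then put the lid back so that it sits properly all round, and draw the vacuum with three full strokes of the larger pump plunger, each right down to its stop and let all the way up again. Leave all other things where they are.

Things in the scene. Friction and masses are not known exactly. Their poses are not given: they have to be found in the camera images.
- keeper: vacuum keeper, fixed: grey base 250 x 170 x 20 mm (x -165 to +85 mm), glass canister on it (outside 140 mm across, wall 5 mm, inside 130 mm at the mouth, 124 mm at the floor, rim 110 mm above the worktop), two steel-headed plungers in grey housings before it: pump at (-120, +42) mm, release at (-120, -45) mm. Origin: canister axis at worktop level; x from plungers to canister, z up
- canister_mouth (a point): centre of the canister's mouth at rim height, axes as the keeper's
- canister_floor (a point): centre of the canister's inner floor, 85 mm below the mouth
- pump (a joint): pump plunger, m: 0 up, 0.025 at its stop; springs back up by itself; 4 N to start, 10 N at the stop
- pump_top (a point): centre of the top of the pump plunger's round steel head (44 mm across), 115 mm above the worktop when up; moves with it
- vent (a joint): release plunger, m: 0 up, 0.010 at its stop; springs back up by itself; 3 N to start, 6 N at the stop
- vent_top (a point): centre of the top of the release plunger's small steel head (22 mm across), 80 mm above the worktop when up; moves with it
- lid: loose round white lid (0.15 to 0.31 kg): flange 150 mm across, 8 mm thick; under it a plug 116 mm across, 10 mm deep, that enters the mouth with 7 mm play all round; a knob on top. Origin: centre of the plug's underside; z up. Seated, the flange rests on the rim, origin 10 mm below the mouth. Flange top 18 mm, knob top 50 mm above the origin
- lid_knob (a point): middle of the lid's round steel knob, 34 mm across and 20 mm tall on a 22 mm neck 12 mm tall; 40 mm above the lid's origin
- mat: bamboo rolling mat, fixed, flat, 200 x 200 x 6 mm, slats along its y. Origin: centre of its underside. It lies to the left or the right of the keeper
- board: wooden board, fixed, flat, 230 (x) x 170 (y) x 10 mm. Origin: centre of its underside. On the keeper's other side
- shiitake0: dried shiitake mushroom lying stem up (15 g): dark cap 44 mm across and 18 mm thick, widest 10 to 16 mm up, pale gills on top, and an upright stem 16 mm thick and 16 mm long on top (18 to 34 mm above the origin). Origin: centre of the underside; z points along the stem. At the start on the board; some of the five may be absent
- shiitake1: another dried shiitake mushroom, same as shiitake0, perhaps absent
- shiitake2: another dried shiitake mushroom, same as shiitake0, perhaps absent
- shiitake3: another dried shiitake mushroom, same as shiitake0, perhaps absent
- shiitake4: another dried shiitake mushroom, same as shiitake0, perhaps absent
- dish: small white ceramic dish, 48 mm across, 18 mm high, among the mushrooms on the board: to be left there. Origin: centre of its underside
- bowl: steel bowl, 150 mm across, 65 mm high: leave alone
- mould: white plastic onigiri mould, 85 x 85 x 38 mm: leave alone
- soy: amber glass bottle, 54 mm across, 150 mm tall: leave alone
- cup: blue ceramic cup, 72 mm across, 75 mm tall: leave alone
- spoon: wooden spoon on the left: leave alone
- jar: glass jar with a wooden cap, 64 mm across, 90 mm tall, on the right: leave alone
Mind the look-alikes: they are no part of the job. What is shaped like the shiitake1 but purple or yellow is not meant. What is shaped like the shiitake0 but purple or turquoise is not meant.

How it is judged (in metres and radians):
On the way, in this order (a step that is already met when the one before it is completed fails the run):
1. the release plunger is pressed down to its stop (value of joint vent above 0.008 m and horizontal distance between lid and canister_mouth below 0.012 m and z of lid in the frame of canister_mouth between -0.014 and -0.006 m and angle between lid's own z axis and vertical below 0.06 rad), for 0.1 s.
2. the lid lies flat on the rolling mat, let go (x of lid in the frame of mat between -0.08 and 0.08 m and y of lid in the frame of mat between -0.08 and 0.08 m and z of lid in the frame of mat below 0.014 m and angle between lid's own z axis and vertical below 0.12 rad and contact force between the fingers and lid below 0.1 N and linear speed of lid below 0.03 m/s), for 0.2 s.
3. every mushroom is in the canister (horizontal distance between each of shiitake0, shiitake1, shiitake2, shiitake3, shiitake4 and canister_mouth below 0.063 m and z of each of shiitake0, shiitake1, shiitake2, shiitake3, shiitake4 in the frame of canister_mouth below -0.008 m and z of each of shiitake0, shiitake1, shiitake2, shiitake3, shiitake4 in the frame of keeper above 0.015 m), for 0.2 s.
4. the lid sits on the canister again, let go (all of step 3 and horizontal distance between lid and canister_mouth below 0.012 m and z of lid in the frame of canister_mouth between -0.014 and -0.006 m and angle between lid's own z axis and vertical below 0.06 rad and contact force between the fingers and lid below 0.1 N and linear speed of lid below 0.03 m/s), for 0.2 s.
5. first pump stroke: the pump plunger is down at its stop (value of joint pump above 0.0225 m and horizontal distance between lid and canister_mouth below 0.012 m and z of lid in the frame of canister_mouth between -0.014 and -0.006 m and angle between lid's own z axis and vertical below 0.06 rad), for 0.1 s.
6. the pump plunger is up again (value of joint pump below 0.003 m), for 0.1 s.
7. second pump stroke: the pump plunger is down at its stop (all of step 5), for 0.1 s.
8. the pump plunger is up again (value of joint pump below 0.003 m), for 0.1 s.
9. third pump stroke: the pump plunger is down at its stop (all of step 7), for 0.1 s.
At the end, for the whole second after the job is handed in: every mushroom is at rest in the canister below its rim, the lid is seated on it (within 12 mm of centre, plug in the mouth, within 4 mm of its seated height, level within 0.06 rad) and let go, and both plungers are up (pump within 3 mm, release within 2 mm) (all of step 4 and linear speed of each of shiitake0, shiitake1, shiitake2, shiitake3, shiitake4 below 0.03 m/s and value of joint pump below 0.003 m and value of joint vent below 0.002 m); the robot touches nothing.
It fails at once if one of the other things (dish, bowl, mould, bottle, cup, spoon, jar) is pushed more than 40 mm (distance of any of dish, bowl, mould, soy, cup, spoon, jar from where it was at the start of the episode above 0.04 m).
It fails at once if the dish, bowl, mould, bottle, cup or jar is tipped over (angle between any of dish, bowl, mould, soy, cup, jar's own z axis and vertical above 0.6 rad).
Of shiitake0, shiitake1, shiitake2, shiitake3, shiitake4 only 3 to 5 are there at a start; the rules pass over those that are not, and their reading is None.
At some moment in a run one of shiitake0, shiitake1, shiitake2, shiitake3, shiitake4 may be knocked a few centimetres aside while the robot is not near it.
Once in a run the grip may slacken for a moment while it holds something.
It also fails if it takes over 200 s, if anything falls off the work surface, if the arm or the gripper's body presses on something with over 40 N, if the wrist force passes 120 N, or if a joint passes its speed limit or range.

## Working session

There is one attempt and no reset: what is moved stays moved. The work goes in short steps, Python scripts to look and compute and a tool call to move; the robot and the scene stay as the last step left them, time stands still between calls to the robot, and variables do not carry over. Pictures are saved under pics/ and viewed, and the job is handed in when it is done.

Besides the shell and the picture viewer there is one more tool, called after ">>>" as name(argument=value, ...) on one line, values as JSON. apply_moves: Moves the arm, as the interface text tells. Its arguments: {"type":"object","properties":{"increments":{"type":"array"},"force":{"type":"number"}},"required":["increments"]}

```bash
ls; mkdir -p pics
python3 - <<'E'
from rig import r
import cv2
for n in("scene","top"):
    p,d=r.capture(n); cv2.imwrite(f"pics/{n}0.png",p)
    c=r.calibration(n); print(n,c)
print(r.observe())
E
```

```text
pics
scene {'K': array([[448.45300486,   0.        , 321.52661157],
       [  0.        , 448.45300486, 198.15269077],
       [  0.        ,   0.        ,   1.        ]]), 'R': array([[-0.40821266,  0.91282428,  0.0106891 ],
       [ 0.65908766,  0.30280358, -0.68841372],
       [-0.63163746, -0.27397414, -0.72523947]]), 't': array([ 216.04548562, -279.26481411, 1851.33187598])}
top {'K': array([[401.09438972,   0.        , 310.10826595],
       [  0.        , 401.09438972, 197.39370785],
       [  0.        ,   0.        ,   1.        ]]), 'R': array([[-0.0465195 , -0.99890717,  0.00451696],
       [-0.97747392,  0.04458851, -0.2062925 ],
       [ 0.20586565, -0.01401183, -0.97847994]]), 't': array([  11.50837361,  573.47598066, 1664.10339153])}
{'time_s': 0.1, 'joint_pos': array([ 1.43018194,  0.50176365, -0.42682113,  1.55132667,  0.22079761,
        1.13832686, -0.21032195]), 'joint_velocities': array([-0.00185031, -0.00175382,  0.00105617, -0.00276511, -0.00030064,
        0.00179031, -0.00060792]), 'tau': array([-1.11420246e-02, -5.70815098e+01, -5.83848462e+00, -2.81744921e+01,
        1.04332186e-02,  5.70189572e-03,  6.76772942e-06]), 'ee_pos': array([ 255.12885988, -597.15747124,  230.36610635]), 'ee_rot': array([-0.58975357,  0.39007235, -0.38905527,  0.5904831 ]), 'wrist_force': array([-0.64098658,  0.29786306, -0.04036044]), 'ft_torque': array([-0.06404351, -0.0026034 ,  0.00178335]), 'gripper_width': 0.9981479736866715}
```

View pics/scene0.png

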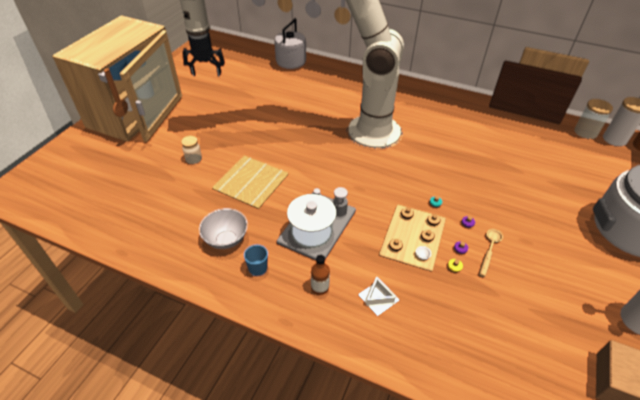

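View pics/top0.png

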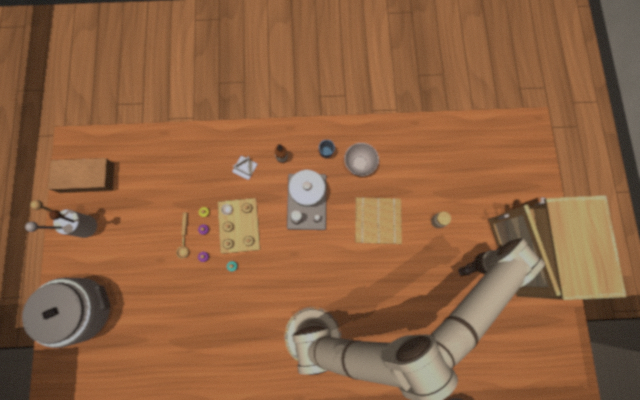

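```bash
cat > h.py <<'E'
import numpy as np,cv2
from rig import r
def ray(n,u,v):
    c=r.calibration(n);K,R,t=c["K"],c["R"],c["t"]
    d=R.T@np.linalg.solve(K,[u,v,1.]);o=-R.T@t
    return o,d
def atz(n,u,v,z):
    o,d=ray(n,u,v); return o+d*(z-o[2])/d[2]
def proj(n,X):
    c=r.calibration(n);x=c["K"]@(c["R"]@np.asarray(X,float)+c["t"]);return x[:2]/x[2]
def cloud(n,d):
    c=r.calibration(n);K,R,t=c["K"],c["R"],c["t"]
    v,u=np.mgrid[0:d.shape[0],0:d.shape[1]]
    P=np.stack([(u-K[0,2])/K[0,0]*d,(v-K[1,2])/K[1,1]*d,d],-1)
    return (P-t)@R
def crop(p,u0,v0,u1,v1,s,f):
    cv2.imwrite(f,cv2.resize(p[v0:v1,u0:u1],None,fx=s,fy=s,interpolation=cv2.INTER_CUBIC))
E
python3 - <<'E'
from h import *
p=cv2.imread("pics/scene0.png");crop(p,200,150,500,320,2.6,"pics/s0c.png")
p=cv2.imread("pics/top0.png");crop(p,170,130,470,280,2.6,"pics/t0c.png")
E
```

```text
(no output)
```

View pics/s0c.png

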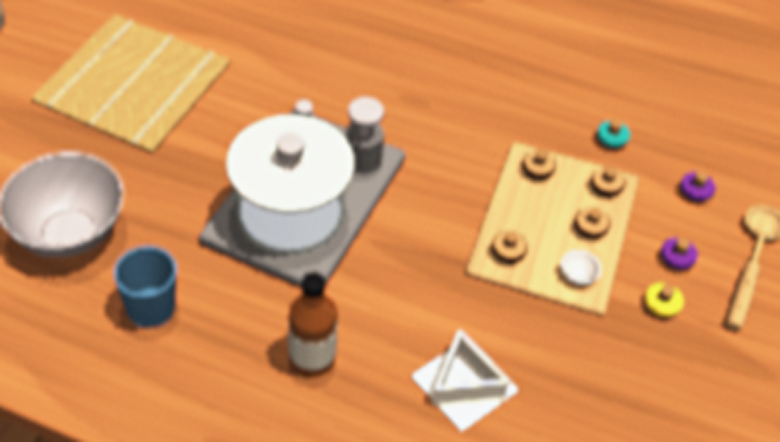

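View pics/t0c.png

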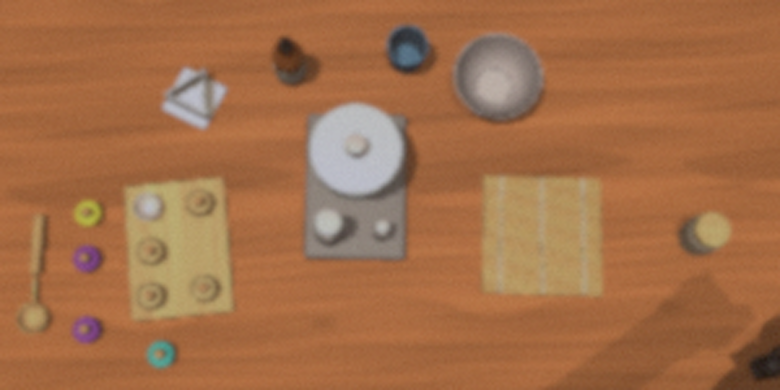

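Run:
```python
from h import *
def bright(n,u0,v0,u1,v1,z0,z1):
    p,d=r.capture(n);P=cloud(n,d)
    m=np.zeros(d.shape,bool);m[v0:v1,u0:u1]=1
    m&=(P[...,2]>z0)&(P[...,2]<z1)&(d>0)
    q=P[m];(c,rad)=cv2.minEnclosingCircle(q[:,:2].astype(np.float32)) if len(q)else((0,0),0)
    print(n,z0,z1,len(q),q.mean(0).round(1) if len(q) else'',np.median(q,0).round(1)if len(q) else'',np.round(c,1),round(rad,1))
print(r.observe()['time_s'])
# lid flange z~118, knob z~150, pump 115, vent 80
for n,b in(("top",(280,165,335,230)),("scene",(280,180,360,260))):
    bright(n,*b,135,170)
    bright(n,*b,106,128)
bright("top",285,205,308,225,100,130);bright("top",310,208,328,225,65,95)
bright("scene",330,183,352,205,105,130);bright("scene",310,184,324,196,70,90)
for n,u,v,z in(("top",307.3,185.8,150),("scene",311,207,150),("top",296.5,216.2,115),("top",317.3,217.7,80),("scene",200+366/2.6,150+110/2.6,115),("scene",200+304/2.6,150+106/2.6,80)):
    print(n,u,v,atz(n,u,v,z).round(1))
# mat/board corners
for l in ([(484,176),(601,177),(603,295),(483,294)],[(124,187),(222,178),(233,311),(133,319)]):
    print([atz("top",170+a/2.6,130+b/2.6,8)[:2].round(0).tolist() for a,b in l])
for l in ([(115,15),(230,64),(152,150),(33,99)],[(514,143),(638,176),(604,312),(467,270)]):
    print([atz("scene",200+a/2.6,150+b/2.6,8)[:2].round(0).tolist() for a,b in l])
l=[(306,116),(407,116),(405,259),(304,258)]
print([atz("top",170+a/2.6,130+b/2.6,20)[:2].round(0).tolist() for a,b in l])
l=[(405,152),(320,285),(200,240)]
print([atz("scene",200+a/2.6,150+b/2.6,20)[:2].round(0).tolist() for a,b in l])
```

```text
0.1
top 135 170 54 [605.4  -2.2 148.9] [605.3  -2.9 148.7] [606.7  -2. ] 16.9
top 106 128 1013 [595.6   2.  117.3] [597.7   3.8 117.5] [572.6  12.3] 111.9
scene 135 170 143 [658.3  29.8 148.3] [620.8   8.  149.7] [689.2  51.2] 111.4
scene 106 128 1439 [606.2   6.7 117.6] [615.5  11.9 117.8] [579.3  17.4] 110.9
top 100 130 88 [489.1  46.  113.9] [489.7  46.8 114.2] [489.5  46.1] 21.7
top 65 95 24 [483.3 -38.3  77.3] [482.9 -39.4  79. ] [483.  -37.7] 11.9
scene 105 130 132 [498.2  49.2 114.3] [497.3  48.4 114.7] [512.5  44. ] 43.5
scene 70 90 29 [488.5 -37.3  78.3] [488.  -37.2  79.5] [485.  -35.4] 13.0
top 307.3 185.8 [603.4  -4.4 150. ]
scene 311 207 [619.1   3.7 150. ]
top 296.5 216.2 [485.3  45.5 115. ]
top 317.3 217.7 [480.7 -40.8  80. ]
scene 340.7692307692308 192.30769230769232 [492.3  50.  115. ]
scene 316.9230769230769 190.76923076923077 [486.8 -36.7  80. ]
[[574.0, -219.0], [563.0, -419.0], [363.0, -403.0], [373.0, -204.0]]
[[582.0, 393.0], [590.0, 226.0], [364.0, 212.0], [359.0, 378.0]]
[[368.0, -397.0], [390.0, -196.0], [580.0, -214.0], [566.0, -409.0]]
[[368.0, 217.0], [357.0, 381.0], [584.0, 395.0], [593.0, 228.0]]
[[690.0, 79.0], [682.0, -93.0], [436.0, -77.0], [446.0, 91.0]]
[[455.0, 94.0], [695.0, 79.0], [694.0, -81.0]]
```

```bash
cat >> h.py <<'E'
def capall(tag):
    o={}
    for n in("top","scene"):
        p,d=r.capture(n);cv2.imwrite(f"pics/{tag}_{n}.png",p);np.save(f"pics/{tag}_{n}.npy",d);o[n]=(p,d)
    return o
def layer(n,d,box,z0,z1):
    """components of surface points within z0..z1 inside world xy box"""
    P=cloud(n,d);m=(d>0)&(P[...,2]>z0)&(P[...,2]<z1)&(P[...,0]>box[0])&(P[...,0]<box[1])&(P[...,1]>box[2])&(P[...,1]<box[3])
    k,l,s,_=cv2.connectedComponentsWithStats(m.astype(np.uint8),connectivity=8)
    out=[]
    for i in range(1,k):
        if s[i,4]<8: continue
        q=P[l==i];c,rad=cv2.minEnclosingCircle(q[:,:2].astype(np.float32))
        out.append((s[i,4],q.mean(0).round(1).tolist(),np.round(c,1).tolist(),round(rad,1)))
    return out
def say(tag=""):
    from scipy.spatial.transform import Rotation as Ro
    s=r.observe();R=Ro.from_quat(s["ee_rot"]).as_matrix()
    print(tag,"t",round(s["time_s"],2),"pos",s["ee_pos"].round(1),"F",s["wrist_force"].round(1),"w",round(s["gripper_width"]*85,1))
    print("x ax",R[:,0].round(3),"y",R[:,1].round(3),"z",R[:,2].round(3));return s,R
def go(target,yaw=None):
    s,R=say();d=R.T@(np.array(target,float)-s["ee_pos"]);print("tool shift cm",(d/10).round(2))
    if yaw is not None:
        # wanted angle of jaw axis x in world, mod pi
        a=np.arctan2(R[1,0],R[0,0]);e=(yaw-a+np.pi/2)%np.pi-np.pi/2
        print("world yaw change",round(e,3),"-> turn about tool y",round(-e,3))
E
python3 - <<'E'
from h import *
o=capall("a")
for n in o:
    p,d=o[n]
    print(n,"flange",[x for x in layer(n,d,(500,720,-110,110),112,122)])
    print(n,"knob",layer(n,d,(560,660,-60,60),140,160))
    print(n,"pump",layer(n,d,(440,530,10,85),108,122))
    print(n,"vent",layer(n,d,(440,530,-70,-10),74,86))
    print(n,"stems",*layer(n,d,(340,620,200,410),32,50),sep="\n ")
    print(n,"caps",*layer(n,d,(340,620,200,410),21,50),sep="\n ")
    print(n,"mat z",np.median(cloud(n,d)[230//1-10:230,370:390,2]) if n=="top" else "")
go([483,-38,130])
E
```

```text
top flange [(np.int32(728), [605.7, -2.9, 117.4], [606.7, -2.5], 75.2), (np.int32(10), [505.1, 47.2, 116.7], [504.9, 46.8], 12.5)]
top knob [(np.int32(53), [605.5, -2.3, 149.6], [605.4, -2.1], 16.6)]
top pump [(np.int32(81), [489.1, 46.4, 114.7], [489.3, 46.5], 21.5)]
top vent [(np.int32(18), [484.3, -39.2, 80.7], [483.7, -39.5], 9.5)]
top
 stems
 (np.int32(17), [544.7, 260.5, 39.0], [548.9, 260.4], 19.9)
 (np.int32(20), [472.1, 343.2, 38.7], [473.4, 345.1], 13.8)
 (np.int32(21), [398.4, 344.0, 37.8], [400.4, 342.5], 15.1)
 (np.int32(11), [403.8, 255.5, 40.4], [405.8, 254.5], 10.0)
top
 caps
 (np.int32(76), [547.0, 261.3, 30.5], [547.4, 262.1], 21.3)
 (np.int32(42), [546.8, 351.4, 26.2], [544.8, 350.0], 23.3)
 (np.int32(75), [468.0, 343.8, 31.1], [469.4, 344.1], 22.3)
 (np.int32(76), [402.9, 256.5, 29.9], [403.7, 256.7], 21.6)
 (np.int32(81), [394.8, 345.1, 30.4], [394.7, 346.5], 22.0)
top mat z 6.07968528257839
scene flange [(np.int32(35), [507.5, 49.7, 115.5], [503.9, 50.3], 18.7), (np.int32(1248), [615.7, 2.2, 117.9], [609.7, 1.0], 76.5)]
scene knob [(np.int32(92), [612.6, 1.3, 14
[... 213 characters left out ...]
, 40.3], [409.1, 259.9], 10.2)
 (np.int32(24), [399.0, 347.1, 40.6], [396.9, 346.6], 8.8)
 (np.int32(27), [474.5, 346.1, 41.6], [472.9, 343.7], 12.4)
 (np.int32(27), [551.9, 264.9, 41.2], [550.0, 265.1], 9.6)
scene
 caps
 (np.int32(106), [410.6, 259.8, 30.6], [408.2, 258.8], 21.8)
 (np.int32(115), [402.3, 347.3, 29.9], [398.9, 347.0], 22.9)
 (np.int32(130), [476.6, 347.0, 30.2], [471.3, 347.0], 23.8)
 (np.int32(133), [554.3, 265.3, 30.0], [550.9, 264.3], 23.1)
 (np.int32(73), [541.4, 352.2, 25.7], [546.5, 352.1], 25.0)
scene mat z 
 t 0.6 pos [ 255.4 -597.7  231.3] F [ 1.1  0.4 -0.5] w 85.1
x ax [ 0.393 -0.92   0.   ] y [ 0. -0. -1.] z [0.92  0.393 0.   ]
tool shift cm [-42.53  10.13  42.92]
```

>>> apply_moves(increments=[255, -3, 0, 3, 0, 255, -3, 0, 3, 0, 255, -3, 0, 3, 0, 255, -3, 0, 3, 0, 255, -3, 0, 3, 0, 255, -3, 0, 3, 0, 255, -3, 0, 3, 0, 255, -3, 0, 3, 0, 255, -3, 0, 3, 0, 255, -3, 0, 3, 0], force=40)

```text
time_s: 1.6
ee_pos: [413.9, -202.5, 231.7]
ee_rot: [0.59, -0.389, 0.39, -0.59]
wrist_force: [0.8, -0.0, 0.1]
gripper_width: 0.001
```

```bash
python3 -c "
from h import *
go([486,-39,95],0)"
```

```text
t 1.6 pos [ 413.9 -202.5  231.7] F [ 0.8 -0.   0.1] w 0.1
x ax [ 0.393 -0.92   0.001] y [ 0.001 -0.001 -1.   ] z [0.92  0.393 0.   ]
tool shift cm [-12.22  13.66  13.05]
world yaw change 1.167 -> turn about tool y -1.167
```

>>> apply_moves(increments=[255, -2, 0, 2, 0, 255, -2, 1, 2, 0, 255, -2, 1, 2, 0, 255, -2, 2, 2, 0, 255, -2, 2, 2, 0, 255, -2, 2, 3, 0, 255, -0.2, 2, 0, 0, 255, 0, 2, 0, 0, 255, 0, 1.2, 0, 0, 255, 0, 0, 0, 0])

```text
time_s: 2.6
ee_pos: [483.8, -40.7, 98.0]
ee_rot: [0.591, -0.391, 0.389, -0.59]
wrist_force: [0.6, -0.4, 0.4]
gripper_width: -0.005
```

```bash
python3 -c "
from h import *
go([486,-39,70])
o=capall('b')
crop(o['scene'][0],270,140,390,260,5,'pics/b1.png')"
```

```text
t 2.6 pos [483.8 -40.7  98. ] F [ 0.6 -0.4  0.4] w -0.4
x ax [ 0.393 -0.92  -0.002] y [-0.003  0.    -1.   ] z [ 0.92   0.393 -0.002]
tool shift cm [-0.07  2.8   0.28]
```

View pics/b1.png

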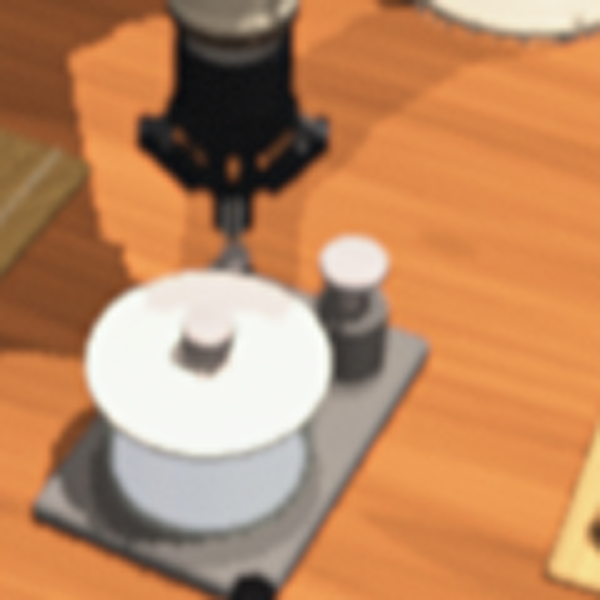

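>>> apply_moves(increments=[255, 0, 0.8, 0.2, 0, 255, 0, 0.6, 0, 0, 255, 0, 0.4, 0, 0, 255, 0, 0.4, 0, 0, 255, 0, 0.3, 0, 0, 255, 0, 0.3, 0, 0, 255, 0, 0.1, 0, 0, 255, 0, 0, 0, 0, 255, 0, 0, 0, 0, 255, 0, 0, 0, 0])

```text
time_s: 3.7
ee_pos: [486.9, -40.1, 70.5]
ee_rot: [0.59, -0.389, 0.39, -0.59]
wrist_force: [-1.4, -1.9, 4.9]
gripper_width: 0.002
```

>>> apply_moves(increments=[255, 0, 0.1, 0, 0, 255, 0, 0.1, 0, 0, 255, 0, 0.1, 0, 0, 255, 0, 0, 0, 0, 255, 0, 0, 0, 0, 255, 0, 0, 0, 0, 255, 0, 0, 0, 0, 255, 0, 0, 0, 0, 255, 0, 0, 0, 0, 255, 0, 0, 0, 0])

```text
time_s: 4.7
ee_pos: [487.1, -40.1, 69.8]
ee_rot: [0.591, -0.389, 0.39, -0.589]
wrist_force: [-10.3, -0.4, 32.3]
gripper_width: -0.001
```

>>> apply_moves(increments=[255, 0, -1.5, 0, 0, 255, 0, -2.5, 0, 0, 255, 0, -3, 0, 0, 100, 0, -3, 0, 0, 100, 0, -1, 0, 0, 100, 0.3, 0, 3, 0, 100, 0.3, 0, 3, 0, 100, 0.3, 0, 3, 0, 100, 0.3, 0, 3, 0, 100, 0, 0, 0.7, 0])

```text
time_s: 5.7
ee_pos: [610.6, 0.5, 176.3]
ee_rot: [-0.59, 0.389, -0.389, 0.591]
wrist_force: [-1.0, -0.4, 0.1]
gripper_width: 0.608
```

```bash
python3 -c "
from h import *
go([608,-1,122])
o=capall('c')
n='scene';print(layer(n,o[n][1],(440,530,-70,-10),74,86))
print(layer('top',o['top'][1],(440,530,-70,-10),74,86))
crop(o['scene'][0],270,140,390,260,5,'pics/c1.png')"
```

```text
t 5.7 pos [6.106e+02 5.000e-01 1.763e+02] F [-1.  -0.4  0.1] w 51.7
x ax [ 0.394 -0.919 -0.001] y [ 0.001  0.002 -1.   ] z [0.919 0.394 0.002]
tool shift cm [ 0.04  5.43 -0.31]
[(np.int32(28), [488.8, -37.4, 79.8], [487.8, -39.1], 12.4)]
[(np.int32(17), [484.2, -39.4, 80.0], [483.5, -39.6], 9.9)]
```

View pics/c1.png

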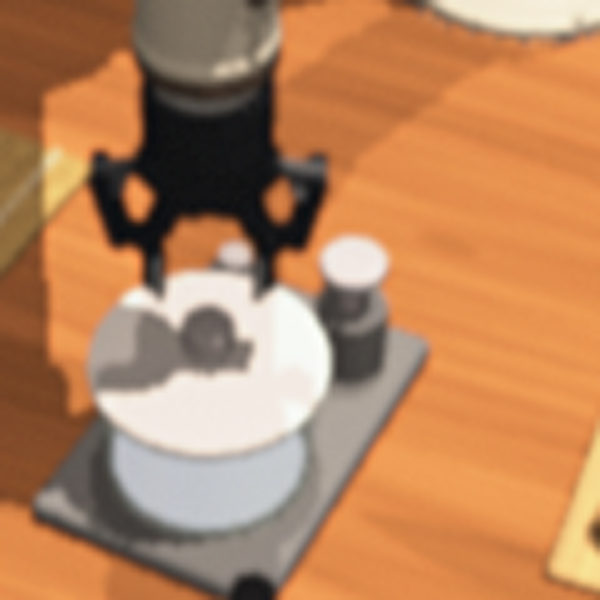

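>>> apply_moves(increments=[90, 0, 1, -0.3, 0, 90, 0, 1, 0, 0, 90, 0, 1, 0, 0, 90, 0, 1, 0, 0, 90, 0, 0.8, 0, 0, 90, 0, 0.5, 0, 0, 90, 0, 0, 0, 0, 255, 0, 0, 0, 0, 255, 0, 0, 0, 0, 255, 0, 0, 0, 0], force=50)

```text
time_s: 6.8
ee_pos: [606.2, -2.1, 125.0]
ee_rot: [-0.59, 0.389, -0.39, 0.59]
wrist_force: [-0.6, 0.8, 1.4]
gripper_width: 0.375
```

```bash
python3 -c "
from h import *
go([608,-1,122])"
```

```text
t 6.8 pos [606.2  -2.1 125. ] F [-0.6  0.8  1.4] w 31.8
x ax [ 0.393 -0.92   0.001] y [ 0.001 -0.    -1.   ] z [0.92  0.393 0.001]
tool shift cm [-0.03  0.3   0.21]
```

>>> apply_moves(increments=[255, 0, 0, 0, 0, 255, 0, -0.5, 0, 0, 255, 0, -1, 0, 0, 255, 0, -1.5, 0, 0, 255, 0, -1.5, 0, 0, 255, 0, 0, 0, 0, 255, 0, 0, 0, 0, 255, 0, 0, 0, 0, 255, 0, 0, 0, 0, 255, 0, 0, 0, 0], force=80)

```text
time_s: 7.8
ee_pos: [605.2, -2.3, 168.7]
ee_rot: [0.59, -0.39, 0.389, -0.59]
wrist_force: [-0.3, -0.8, -3.1]
gripper_width: 0.371
```

```bash
python3 -c "
from h import *
go([472,-308,170])
o=capall('d')
print(layer('top',o['top'][1],(500,720,-110,110),150,182))
crop(o['scene'][0],270,140,390,260,5,'pics/d1.png')"
```

```text
t 7.8 pos [605.2  -2.3 168.7] F [-0.3 -0.8 -3.1] w 31.5
x ax [ 0.393 -0.92  -0.001] y [-0.001  0.    -1.   ] z [ 0.92   0.393 -0.001]
tool shift cm [ 22.88  -0.12 -24.26]
[(np.int32(323), [578.0, 27.5, 161.6], [596.7, 14.1], 71.4)]
```

View pics/d1.png

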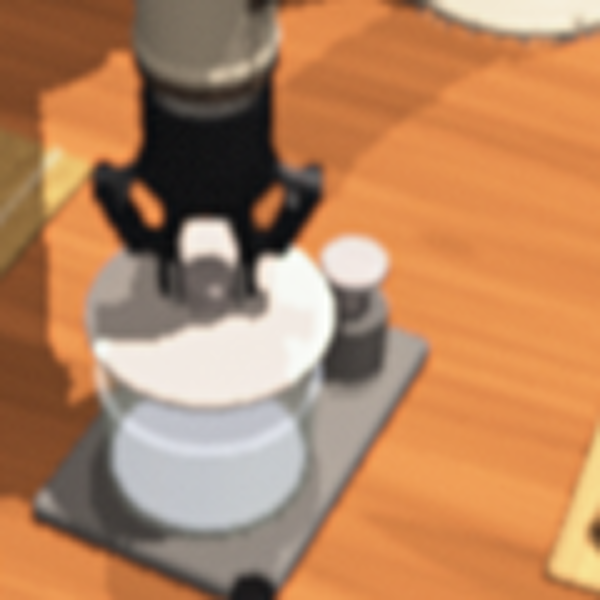

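>>> apply_moves(increments=[255, 1, 0, -1, 0, 255, 2.5, 0, -2.6, 0, 255, 2.8, 0, -3, 0, 255, 2.8, 0, -3, 0, 255, 2.8, 0, -3, 0, 255, 2.8, 0, -3, 0, 255, 2.8, 0, -3, 0, 255, 2.8, 0, -3, 0, 255, 1.6, 0, -1.7, 0, 255, 1, 0, -1, 0])

```text
time_s: 8.9
ee_pos: [469.5, -312.0, 169.1]
ee_rot: [0.59, -0.391, 0.391, -0.589]
wrist_force: [-0.2, 0.2, -2.3]
gripper_width: 0.369
```

```bash
python3 -c "
from h import *
go([472,-308,31])
o=capall('e')
crop(o['scene'][0],190,100,310,220,5,'pics/e1.png')"
```

```text
t 8.9 pos [ 469.5 -312.   169.1] F [-0.2  0.2 -2.3] w 31.3
x ax [ 0.388 -0.921  0.   ] y [-0.001 -0.001 -1.   ] z [ 0.921  0.388 -0.002]
tool shift cm [-0.28 13.81  0.41]
```

View pics/e1.png

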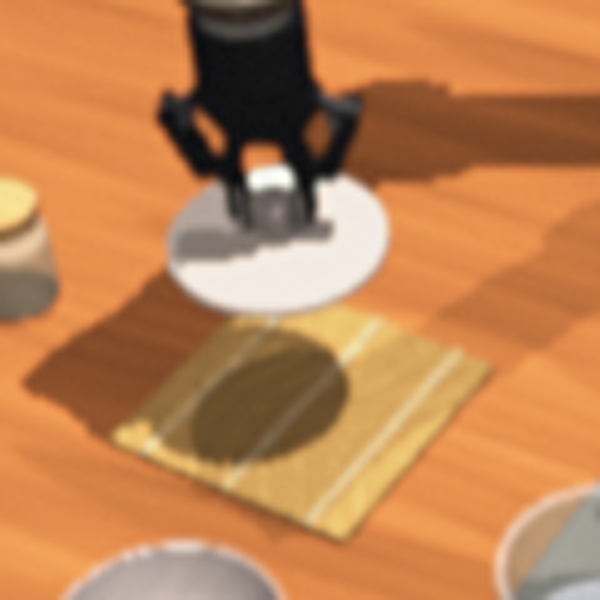

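Lid held level over the mat. Lower.

>>> apply_moves(increments=[255, -0.2, 1, 0.3, 0, 255, 0, 2, 0, 0, 255, 0, 2.5, 0, 0, 255, 0, 2.5, 0, 0, 255, 0, 2, 0, 0, 255, 0, 1.5, 0, 0, 255, 0, 1, 0, 0, 255, 0, 0.5, 0, 0, 255, 0, 0.4, 0, 0, 255, 0, 0, 0, 0])

```text
time_s: 10.0
ee_pos: [474.4, -305.2, 35.4]
ee_rot: [-0.59, 0.389, -0.39, 0.59]
wrist_force: [-0.2, 0.2, -2.6]
gripper_width: 0.37
```

```bash
python3 -c "
from h import *
go([472,-308,31])"
```

```text
t 10.0 pos [ 474.4 -305.2   35.4] F [-0.2  0.2 -2.6] w 31.5
x ax [ 0.393 -0.92   0.   ] y [ 0. -0. -1.] z [0.92  0.393 0.   ]
tool shift cm [ 0.16  0.44 -0.33]
```

>>> apply_moves(increments=[255, 0, 0.2, 0, 0, 255, 0, 0.1, 0, 0, 255, 0, 0.1, 0, 0, 255, 0, 0.1, 0, 0, 255, 0, 0, 0, 0, 255, 0, 0, 0, 0, 255, 0, 0, 0, 0, 255, 0, 0, 0, 0, 255, 0, 0, 0, 0, 255, 0, 0, 0, 0])

```text
time_s: 11.0
ee_pos: [474.2, -305.5, 31.0]
ee_rot: [0.59, -0.389, 0.39, -0.59]
wrist_force: [-2.7, 1.5, 6.6]
gripper_width: 0.371
```

>>> apply_moves(increments=[80, 0, 0, 0, 0, 80, 0, 0, 0, 0, 80, 0, 0, 0, 0, 80, 0, 0, 0, 0, 80, 0, -1, 0, 0, 80, 0, -2, 0, 0, 80, 0, -3, 0, 0, 80, 0, -3, 0, 0, 80, 0, -3, 0, 0, 80, 0, 0, 0, 0])

```text
time_s: 12.0
ee_pos: [477.2, -306.5, 155.3]
ee_rot: [0.59, -0.387, 0.392, -0.59]
wrist_force: [0.9, -0.0, 0.5]
gripper_width: 0.687
```

```bash
python3 -c "
from h import *
go([549,263,130])
o=capall('f')
for n in o: print(layer(n,o[n][1],(370,600,-420,-200),18,32), layer(n,o[n][1],(370,600,-420,-200),47,70))
crop(o['scene'][0],190,100,310,220,5,'pics/f1.png')"
```

```text
t 12.0 pos [ 477.2 -306.5  155.3] F [ 0.9 -0.   0.5] w 58.4
x ax [ 0.393 -0.919  0.007] y [ 0.007 -0.005 -1.   ] z [0.919 0.393 0.004]
tool shift cm [-49.56   2.31  28.98]
[(np.int32(560), [466.1, -290.5, 24.4], [474.9, -304.4], 74.6)] [(np.int32(17), [464.8, -306.2, 55.0], [466.9, -306.4], 11.4)]
[(np.int32(867), [484.5, -299.5, 24.0], [481.0, -303.4], 76.6)] [(np.int32(63), [481.1, -301.4, 54.7], [480.0, -303.1], 19.0)]
```

View pics/f1.png

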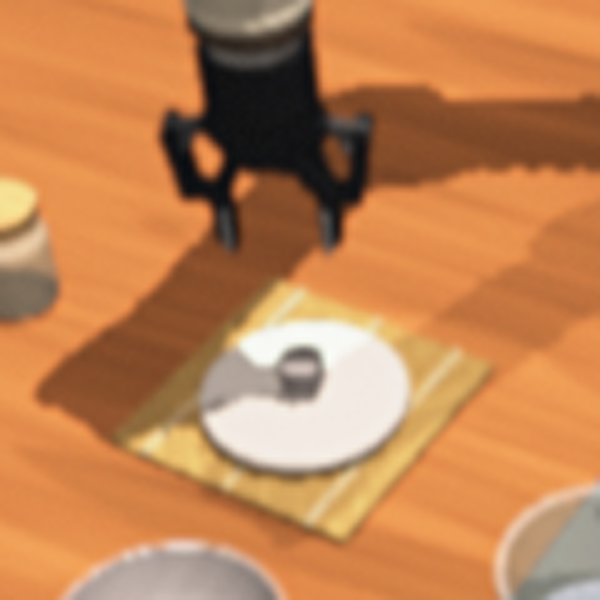

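>>> apply_moves(increments=[100, -2, -1, 1.2, 0, 100, -3.5, -1, 2, 0, 100, -4, 0, 2.4, 0, 100, -4, 0, 2.4, 0, 100, -4, 0, 2.4, 0, 100, -4, 0, 2.4, 0, 100, -4, 0, 2.4, 0, 100, -4, 0, 2.4, 0, 100, -4, 0, 2.4, 0, 100, -4, 0, 2.4, 0])

```text
time_s: 13.1
ee_pos: [531.2, 130.3, 169.5]
ee_rot: [0.591, -0.39, 0.389, -0.59]
wrist_force: [0.8, -0.2, 0.7]
gripper_width: 0.607
```

>>> apply_moves(increments=[110, -4, 0, 2.4, 0, 110, -4, 0, 2.4, 0, 110, -3, 1, 1.5, 0, 110, -1, 1, 0.5, 0, 110, 0, 1, 0, 0, 110, 0, 1, 0, 0, 110, 0, 1, 0, 0, 110, 0, 0, 0, 0, 110, 0, 0, 0, 0, 110, 0, 0, 0, 0])

```text
time_s: 14.1
ee_pos: [548.7, 264.1, 120.9]
ee_rot: [-0.59, 0.39, -0.39, 0.59]
wrist_force: [-0.1, 0.4, 0.6]
gripper_width: 0.568
```

```bash
cat >> h.py <<'E'
def mush(o):
    for n in o:
        print(n,*[(a,b,c,q) for a,b,c,q in layer(n,o[n][1],(320,640,180,430),21,50) if a<200],sep="\n ")
E
python3 -c "
from h import *
go([549,263,60])
o=capall('g');mush(o)
crop(o['scene'][0],370,160,490,280,5,'pics/g1.png')"
```

```text
t 14.1 pos [548.7 264.1 120.9] F [-0.1  0.4  0.6] w 48.3
x ax [ 0.392 -0.92   0.   ] y [ 0.001  0.    -1.   ] z [0.92  0.392 0.001]
tool shift cm [ 0.11  6.09 -0.02]
top
 (np.int32(18), [530.7, 348.9, 27.7], [537.4, 353.5], 22.2)
 (np.int32(76), [468.2, 343.4, 30.1], [468.8, 344.0], 21.7)
 (np.int32(78), [402.6, 256.8, 30.6], [403.0, 257.3], 21.3)
 (np.int32(81), [394.3, 345.1, 30.0], [394.4, 345.2], 22.0)
scene
 (np.int32(52), [416.8, 255.4, 28.5], [413.4, 254.5], 18.2)
 (np.int32(117), [402.4, 347.1, 29.9], [398.8, 347.0], 22.4)
 (np.int32(125), [476.0, 346.9, 30.0], [472.6, 347.6], 23.6)
 (np.int32(131), [554.7, 265.0, 30.5], [550.9, 264.4], 22.0)
 (np.int32(78), [542.1, 352.5, 26.3], [546.5, 351.9], 24.4)
```

View pics/g1.png

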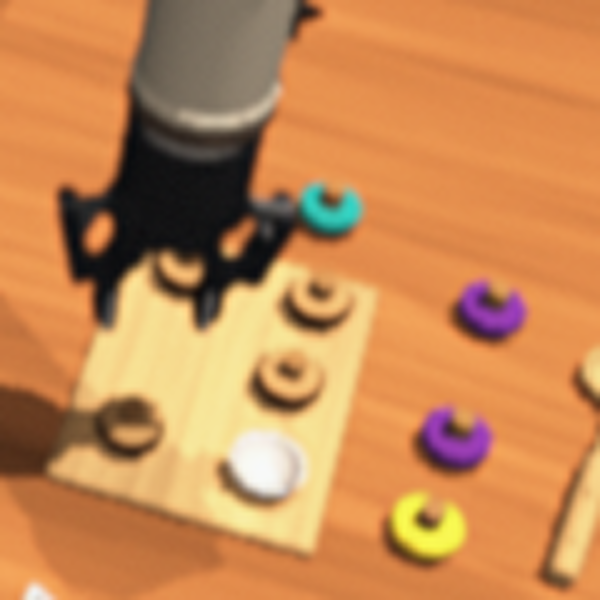

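>>> apply_moves(increments=[120, 0, 1, 0, 0, 120, 0, 2, 0, 0, 120, 0, 2, 0, 0, 120, 0, 2, 0, 0, 120, 0, 1, 0, 0, 120, 0, 0.6, 0, 0, 120, 0, 0.2, 0, 0, 255, 0, 0, 0, 0, 255, 0, 0, 0, 0, 255, 0, 0, 0, 0], force=40)

```text
time_s: 15.2
ee_pos: [548.8, 265.0, 33.2]
ee_rot: [-0.59, 0.389, -0.39, 0.591]
wrist_force: [-1.0, 1.1, 1.9]
gripper_width: 0.158
```

```bash
python3 -c "
from h import *
go([549,263,32])"
```

```text
t 15.2 pos [548.8 265.   33.2] F [-1.   1.1  1.9] w 13.4
x ax [ 0.393 -0.92  -0.   ] y [ 0.001  0.001 -1.   ] z [0.92  0.393 0.002]
tool shift cm [ 0.2   0.12 -0.06]
```

>>> apply_moves(increments=[255, 0, -1, 0, 0, 255, 0, -2, 0, 0, 255, 0, -3, 0, 0, 255, 0, -4, 0, 0, 255, 1, -4, 0, 0, 255, 3, -1, -0.3, 0, 255, 4, 0, -0.5, 0, 255, 4, 0, -0.5, 0, 255, 4, 0, -0.4, 0, 255, 4, 0, -0.4, 0])

```text
time_s: 16.2
ee_pos: [607.8, 70.9, 183.6]
ee_rot: [-0.59, 0.389, -0.39, 0.59]
wrist_force: [1.0, -0.2, 0.6]
gripper_width: 0.163
```

>>> apply_moves(increments=[255, 4, 0, -0.4, 0, 255, 3, 0, -0.4, 0, 255, 2, 0, 0, 0, 255, 0, 0, 0, 0, 255, 0, 0, 0, 0, 255, 0, 0, 0, 0, 255, 0, 0, 0, 0, 255, 0, 0, 0, 0, 255, 0, 0, 0, 0, 255, 0, 0, 0, 0])

```text
time_s: 17.2
ee_pos: [635.3, -13.0, 182.3]
ee_rot: [0.59, -0.389, 0.389, -0.59]
wrist_force: [-0.6, -0.1, -0.3]
gripper_width: 0.161
```

```bash
python3 -c "
from h import *
go([636,-13,85])
o=capall('i')
crop(o['scene'][0],270,120,390,240,5,'pics/i1.png')"
```

```text
t 17.2 pos [635.3 -13.  182.3] F [-0.6 -0.1 -0.3] w 13.7
x ax [ 0.394 -0.919  0.   ] y [-0. -0. -1.] z [ 0.919  0.394 -0.   ]
tool shift cm [0.03 9.73 0.06]
```

View pics/i1.png

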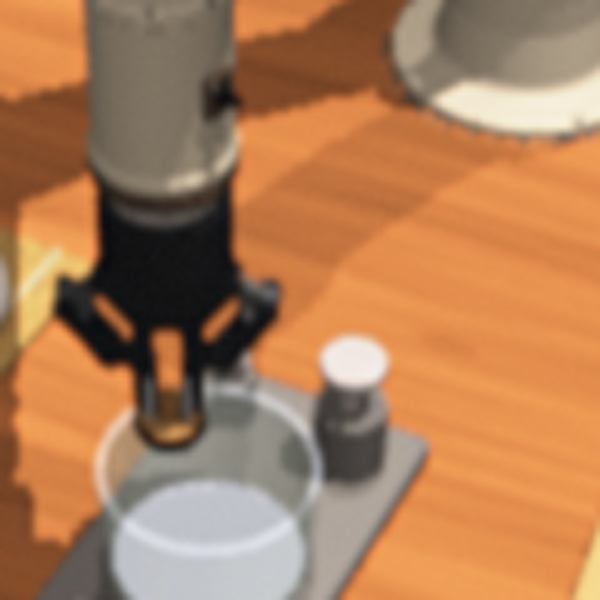

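>>> apply_moves(increments=[255, -0.3, 1, -0.3, 0, 255, 0, 2, 0, 0, 255, 0, 2, 0, 0, 255, 0, 2, 0, 0, 255, 0, 1.5, 0, 0, 255, 0, 1, 0, 0, 255, 0, 0, 0, 0, 170, 0, 0, 0, 0, 170, 0, 0, 0, 0, 170, 0, 0, 0, 0])

```text
time_s: 18.3
ee_pos: [632.2, -11.8, 88.4]
ee_rot: [-0.59, 0.389, -0.39, 0.59]
wrist_force: [-0.0, 0.2, -0.7]
gripper_width: 0.33
```

>>> apply_moves(increments=[170, 0, -1, 0, 0, 170, 0, -2, 0, 0, 170, 0, -3, 0, 0, 170, 0, -3, 0, 0, 130, -2, 0, 0, 0, 130, -4, 0, 0, 0, 130, -4, 0, 0, 0, 130, -4, 0, 0, 0, 130, -4, 0, 0, 0, 130, -4, 0, 0, 0])

```text
time_s: 19.3
ee_pos: [544.6, 191.9, 178.7]
ee_rot: [-0.59, 0.389, -0.39, 0.59]
wrist_force: [0.7, 0.1, -0.1]
gripper_width: 0.491
```

```bash
python3 -c "
from h import *
go([470.5,345.5,110])
o=capall('j');mush(o)
crop(o['scene'][0],270,160,430,280,5,'pics/j1.png')"
```

```text
t 19.3 pos [544.6 191.9 178.7] F [ 0.7  0.1 -0.1] w 41.7
x ax [ 0.393 -0.92   0.001] y [ 0.002  0.    -1.   ] z [0.92  0.393 0.002]
tool shift cm [-17.04   6.85  -0.79]
top
 (np.int32(36), [546.2, 349.3, 28.1], [544.1, 349.6], 23.1)
 (np.int32(75), [468.1, 343.7, 30.8], [469.2, 343.7], 21.8)
 (np.int32(80), [403.1, 256.7, 30.9], [402.4, 257.9], 22.6)
 (np.int32(79), [394.0, 344.9, 30.1], [394.9, 346.1], 21.7)
scene
 (np.int32(109), [411.1, 259.9, 30.3], [407.8, 260.7], 22.3)
 (np.int32(118), [402.6, 347.5, 30.0], [399.5, 347.1], 22.0)
 (np.int32(123), [476.0, 346.9, 30.7], [473.5, 347.7], 22.5)
 (np.int32(81), [541.8, 352.5, 25.8], [547.0, 349.0], 25.9)
```

View pics/j1.png

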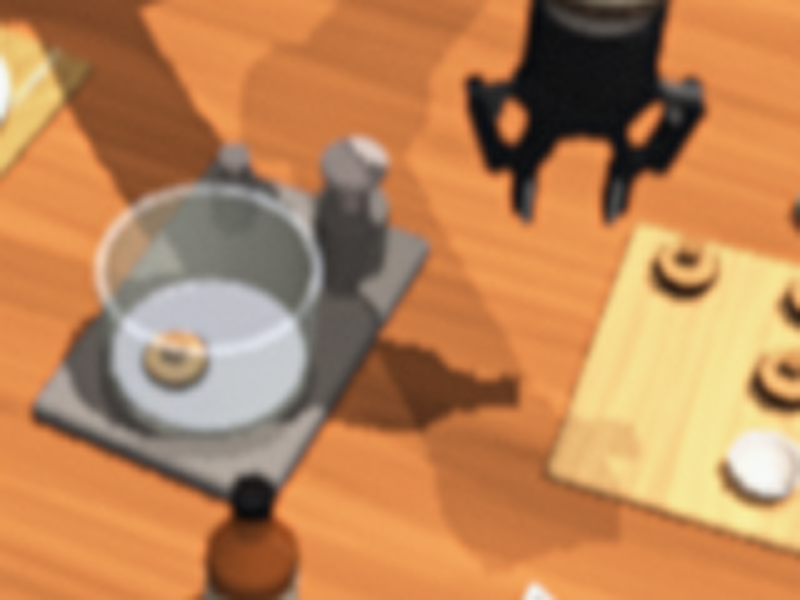

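>>> apply_moves(increments=[120, -3.5, 0, -0.2, 0, 120, -4, 0, -0.2, 0, 120, -4, 1, -0.2, 0, 120, -3.5, 1, -0.2, 0, 120, -2, 2, 0, 0, 120, 0, 2, 0, 0, 120, 0, 2, 0, 0, 120, 0, 2, 0, 0, 120, 0, 1, 0, 0, 120, 0, 0, 0, 0])

```text
time_s: 20.4
ee_pos: [470.5, 342.9, 66.6]
ee_rot: [0.591, -0.39, 0.389, -0.589]
wrist_force: [0.3, -0.1, 0.2]
gripper_width: 0.534
```

```bash
python3 -c "
from h import *
go([470.5,345.5,32])
o=capall('k');mush(o)"
```

```text
t 20.4 pos [470.5 342.9  66.6] F [ 0.3 -0.1  0.2] w 45.4
x ax [ 0.393 -0.92   0.001] y [-0.001 -0.001 -1.   ] z [ 0.92   0.393 -0.002]
tool shift cm [-0.24  3.46  0.11]
top
 (np.int32(83), [394.8, 344.8, 29.8], [393.1, 346.0], 23.2)
 (np.int32(40), [395.0, 260.6, 30.1], [398.4, 260.0], 20.2)
scene
 (np.int32(110), [411.0, 259.8, 30.2], [406.5, 259.5], 22.8)
 (np.int32(93), [403.8, 344.4, 31.0], [400.1, 345.9], 22.8)
 (np.int32(123), [475.4, 347.1, 29.9], [470.6, 346.9], 23.4)
 (np.int32(79), [541.6, 351.2, 25.5], [545.9, 354.3], 25.0)
```

>>> apply_moves(increments=[120, -0.2, 1, 0.1, 0, 120, 0, 1, 0, 0, 120, 0, 1, 0, 0, 120, 0, 0.4, 0, 0, 120, 0, 0, 0, 0, 255, 0, 0, 0, 0, 255, 0, 0, 0, 0, 255, 0, 0, 0, 0, 255, 0, -1, 0, 0, 255, 0, -2, 0, 0])

```text
time_s: 21.5
ee_pos: [470.1, 345.1, 63.0]
ee_rot: [0.591, -0.39, 0.389, -0.589]
wrist_force: [0.5, -0.0, -0.1]
gripper_width: 0.16
```

```bash
python3 -c "
from h import *
C=np.array([607,-1]);
s,R=say();X=R[:2,0];Z=R[:2,2]
print((C-18*X+18*Z).round(1),(C+18*X-18*Z).round(1),(C-18*X-18*Z).round(1))
go([*(C-19*X+19*Z),180])"
```

```text
t 21.5 pos [470.1 345.1  63. ] F [ 0.5 -0.  -0.1] w 13.6
x ax [ 0.393 -0.92   0.001] y [-0.002 -0.002 -1.   ] z [ 0.92   0.393 -0.003]
[616.5  22.6] [597.5 -24.6] [583.4   8.5]
 t 21.5 pos [470.1 345.1  63. ] F [ 0.5 -0.  -0.1] w 13.6
x ax [ 0.393 -0.92   0.001] y [-0.002 -0.002 -1.   ] z [ 0.92   0.393 -0.003]
tool shift cm [ 35.31 -11.68   0.86]
```

>>> apply_moves(increments=[255, 0, -3, 0, 0, 255, 1, -4, 0, 0, 255, 3, -4, 0, 0, 255, 4, -1, 0.1, 0, 255, 4, 0, 0.1, 0, 255, 4, 0, 0.1, 0, 255, 4, 0, 0.1, 0, 255, 4, 0, 0.1, 0, 255, 4, 0, 0.1, 0, 255, 3, 0, 0.2, 0])

```text
time_s: 22.5
ee_pos: [601.1, 60.5, 184.2]
ee_rot: [0.59, -0.39, 0.391, -0.589]
wrist_force: [1.3, 0.4, -0.2]
gripper_width: 0.159
```

```bash
python3 -c "
from h import *
go([616,26,88])"
```

```text
t 22.5 pos [601.1  60.5 184.2] F [ 1.3  0.4 -0.2] w 13.5
x ax [ 0.391 -0.921  0.002] y [ 0.001 -0.001 -1.   ] z [0.921 0.391 0.   ]
tool shift cm [3.75 9.62 0.02]
```

>>> apply_moves(increments=[255, 2.7, 0, 0, 0, 255, 1, 1, 0, 0, 255, 0, 2, 0, 0, 255, 0, 2, 0, 0, 255, 0, 2, 0, 0, 255, 0, 1.5, 0, 0, 255, 0, 1, 0, 0, 170, 0, 0, 0, 0, 170, 0, 0, 0, 0, 170, 0, 0, 0, 0])

```text
time_s: 23.5
ee_pos: [615.5, 30.3, 89.4]
ee_rot: [-0.59, 0.389, -0.39, 0.591]
wrist_force: [0.3, 0.8, 0.5]
gripper_width: 0.337
```

>>> apply_moves(increments=[170, 0, -1, 0, 0, 170, 0, -2, 0, 0, 170, 0, -3, 0, 0, 170, 0, -3, 0, 0, 130, -2, 0, 0, 0, 130, -4, 0, 0, 0, 130, -4, 0, 0, 0, 130, -4, 0, -1, 0, 130, -4, 0, -3, 0, 130, -4, 0, -3, 0])

```text
time_s: 24.5
ee_pos: [462.9, 206.5, 179.6]
ee_rot: [-0.589, 0.389, -0.39, 0.591]
wrist_force: [-0.2, 0.8, 0.4]
gripper_width: 0.493
```

```bash
python3 -c "
from h import *
go([397,346.5,110])
o=capall('l');mush(o)
crop(o['scene'][0],270,160,430,280,5,'pics/l1.png')"
```

```text
t 24.5 pos [462.9 206.5 179.6] F [-0.2  0.8  0.4] w 41.9
x ax [ 0.393 -0.919 -0.   ] y [ 0.002  0.001 -1.   ] z [0.919 0.393 0.002]
tool shift cm [-15.47   6.96  -0.57]
top
 (np.int32(8), [533.5, 365.8, 29.0], [533.8, 362.2], 12.7)
 (np.int32(81), [402.9, 256.1, 30.8], [403.4, 257.0], 22.0)
 (np.int32(79), [394.8, 344.9, 31.1], [394.9, 346.4], 21.9)
scene
 (np.int32(111), [411.0, 259.8, 30.1], [407.3, 259.0], 23.6)
 (np.int32(118), [402.8, 347.6, 30.1], [399.5, 347.1], 22.6)
 (np.int32(77), [542.4, 352.4, 26.2], [545.7, 351.6], 24.2)
```

View pics/l1.png

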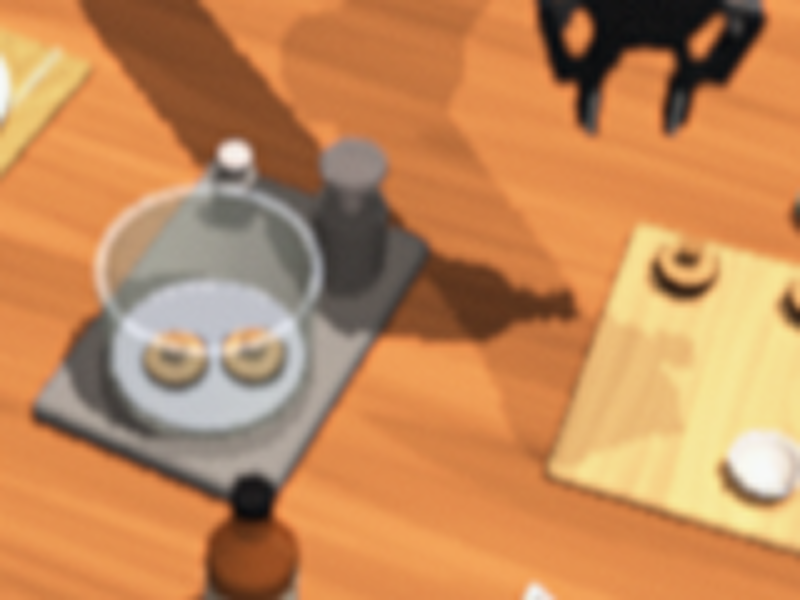

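Two upright inside. Third, at (397,346.5).

>>> apply_moves(increments=[120, -3.5, 0, -0.2, 0, 120, -4, 0, -0.2, 0, 120, -4, 1, -0.2, 0, 120, -3, 1, 0, 0, 120, -1, 2, 0, 0, 120, 0, 2, 0, 0, 120, 0, 2, 0, 0, 120, 0, 2, 0, 0, 120, 0, 1, 0, 0, 120, 0, 0, 0, 0])

```text
time_s: 25.6
ee_pos: [397.4, 344.4, 67.9]
ee_rot: [0.591, -0.39, 0.39, -0.59]
wrist_force: [0.2, -1.0, 0.5]
gripper_width: 0.533
```

```bash
python3 -c "
from h import *
go([397,346.5,32])"
```

```text
t 25.6 pos [397.4 344.4  67.9] F [ 0.2 -1.   0.5] w 45.3
x ax [ 0.393 -0.92   0.001] y [-0.001 -0.001 -1.   ] z [ 0.92   0.393 -0.001]
tool shift cm [-0.21  3.59  0.05]
```

>>> apply_moves(increments=[120, -0.2, 1, 0, 0, 120, 0, 1, 0, 0, 120, 0, 1, 0, 0, 120, 0, 0.5, 0, 0, 120, 0, 0, 0, 0, 255, 0, 0, 0, 0, 255, 0, 0, 0, 0, 255, 0, 0, 0, 0, 255, 0, -1, 0, 0, 255, 0, -2, 0, 0])

```text
time_s: 26.6
ee_pos: [395.8, 346.0, 63.1]
ee_rot: [0.591, -0.39, 0.389, -0.589]
wrist_force: [0.3, -0.7, 0.5]
gripper_width: 0.161
```

```bash
python3 -c "
from h import *
go([594,-27,180])"
```

```text
t 26.6 pos [395.8 346.   63.1] F [ 0.3 -0.7  0.5] w 13.7
x ax [ 0.393 -0.919  0.001] y [-0.002 -0.002 -1.   ] z [ 0.919  0.393 -0.003]
tool shift cm [ 42.09 -11.67   3.53]
```

>>> apply_moves(increments=[255, 0, -3, 0, 0, 255, 1, -4, 0, 0, 255, 3, -4, 0.3, 0, 255, 4, -1, 0.4, 0, 255, 4, 0, 0.4, 0, 255, 4, 0, 0.4, 0, 255, 4, 0, 0.4, 0, 255, 4, 0, 0.4, 0, 255, 4, 0, 0.4, 0, 255, 4, 0, 0.4, 0])

```text
time_s: 27.6
ee_pos: [551.5, 63.2, 184.2]
ee_rot: [-0.59, 0.389, -0.39, 0.59]
wrist_force: [0.9, -0.4, -0.2]
gripper_width: 0.159
```

```bash
python3 -c "
from h import *
go([594,-26,88])"
```

```text
t 27.6 pos [551.5  63.2 184.2] F [ 0.9 -0.4 -0.2] w 13.5
x ax [ 0.393 -0.919  0.001] y [ 0.001 -0.    -1.   ] z [0.919 0.393 0.001]
tool shift cm [9.86 9.63 0.4 ]
```

>>> apply_moves(increments=[255, 3.5, 0, 0.4, 0, 255, 3.5, 0, 0, 0, 255, 2.6, 1, 0, 0, 255, 0.2, 2, 0, 0, 255, 0, 2, 0, 0, 255, 0, 2, 0, 0, 255, 0, 1.5, 0, 0, 255, 0, 1, 0, 0, 255, 0, 0, 0, 0, 255, 0, 0, 0, 0])

```text
time_s: 28.6
ee_pos: [593.5, -23.6, 88.8]
ee_rot: [-0.59, 0.389, -0.39, 0.59]
wrist_force: [0.2, -1.1, -0.4]
gripper_width: 0.159
```

```bash
python3 -c "
from h import *
go([594,-26,88])
o=capall('m')
crop(o['scene'][0],270,120,390,240,5,'pics/m1.png')"
```

```text
t 28.6 pos [593.5 -23.6  88.8] F [ 0.2 -1.1 -0.4] w 13.5
x ax [ 0.393 -0.919  0.   ] y [ 0.001  0.    -1.   ] z [0.919 0.393 0.001]
tool shift cm [ 0.24  0.08 -0.05]
```

View pics/m1.png

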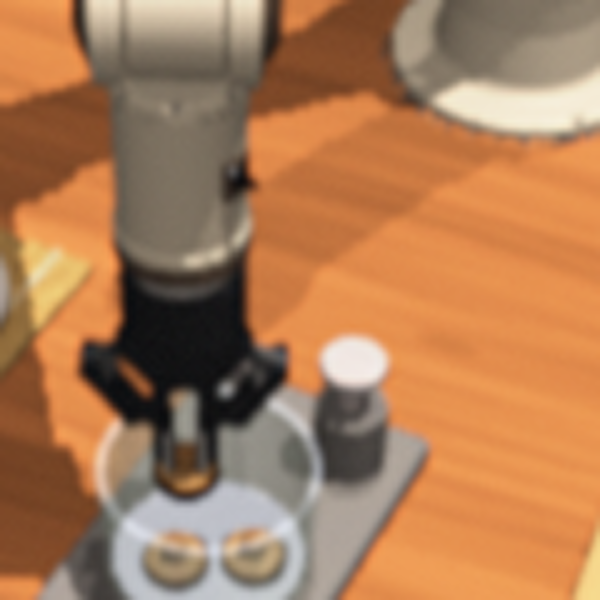

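>>> apply_moves(increments=[255, 0, 0, -0.4, 0, 255, 0, 0, 0, 0, 170, 0, 0, 0, 0, 170, 0, 0, 0, 0, 170, 0, 0, 0, 0, 170, 0, -1, 0, 0, 170, 0, -2, 0, 0, 170, 0, -3, 0, 0, 130, 0, -3, 0, 0, 130, -3, 0, 0, 0])

```text
time_s: 29.7
ee_pos: [582.2, -1.7, 183.0]
ee_rot: [-0.588, 0.389, -0.395, 0.59]
wrist_force: [1.1, -0.6, 0.1]
gripper_width: 0.489
```

```bash
python3 -c "
from h import *
go([407,258,140])"
```

```text
t 29.7 pos [582.2  -1.7 183. ] F [ 1.1 -0.6  0.1] w 41.6
x ax [ 0.387 -0.922  0.006] y [ 0.009 -0.002 -1.   ] z [0.922 0.387 0.007]
tool shift cm [-30.75   4.09  -6.15]
```

>>> apply_moves(increments=[130, -3.8, 0, -0.7, 0, 130, -4, 0, -0.8, 0, 130, -4, 0, -0.8, 0, 130, -4, 0, -0.8, 0, 130, -4, 0, -0.8, 0, 130, -4, 0, -0.8, 0, 130, -4, 1, -0.8, 0, 130, -2, 2, -0.4, 0, 130, 0, 2, 0, 0, 130, 0, 0, 0, 0])

```text
time_s: 30.7
ee_pos: [404.4, 252.9, 127.0]
ee_rot: [0.592, -0.389, 0.388, -0.59]
wrist_force: [-0.8, 0.0, 0.2]
gripper_width: 0.493
```

```bash
python3 -c "
from h import *
go([407,258,32])
o=capall('n');mush(o)
crop(o['scene'][0],270,160,430,280,5,'pics/n1.png')"
```

```text
t 30.7 pos [404.4 252.9 127. ] F [-0.8  0.   0.2] w 41.9
x ax [ 0.395 -0.919  0.   ] y [-0.003 -0.002 -1.   ] z [ 0.919  0.395 -0.003]
tool shift cm [-0.37  9.5   0.47]
top
 (np.int32(16), [560.4, 349.4, 26.3], [553.2, 350.8], 20.2)
scene
 (np.int32(106), [410.6, 259.9, 29.8], [406.3, 259.1], 21.3)
 (np.int32(79), [541.7, 352.2, 25.8], [545.2, 351.2], 24.4)
```

View pics/n1.png

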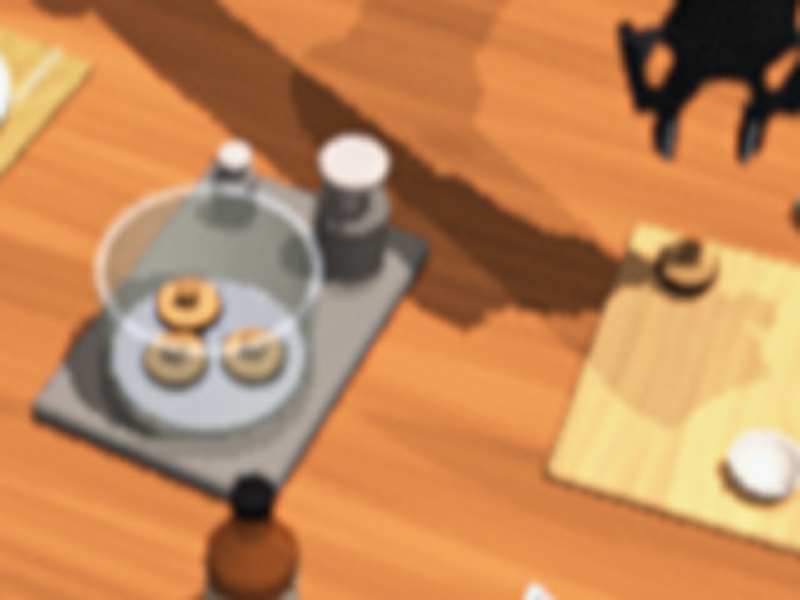

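>>> apply_moves(increments=[120, -0.4, 1, 0.4, 0, 120, 0, 2.5, 0, 0, 120, 0, 2.5, 0, 0, 120, 0, 2, 0, 0, 120, 0, 1, 0, 0, 120, 0, 0.4, 0, 0, 120, 0, 0, 0, 0, 255, 0, 0, 0, 0, 255, 0, 0, 0, 0, 255, 0, 0, 0, 0])

```text
time_s: 31.8
ee_pos: [409.1, 258.7, 35.1]
ee_rot: [-0.59, 0.389, -0.39, 0.591]
wrist_force: [0.6, -0.3, 2.5]
gripper_width: 0.157
```

>>> apply_moves(increments=[255, 0, -1, 0, 0, 255, 0, -3, 0, 0, 255, 0, -4, 0, 0, 255, 1, -4, 0.3, 0, 255, 3, -3, 0.6, 0, 255, 4, 0, 0.8, 0, 255, 4, 0, 0.8, 0, 255, 4, 0, 0.8, 0, 255, 4, 0, 0.8, 0, 255, 3, 0, 0.6, 0])

```text
time_s: 32.8
ee_pos: [543.1, 62.3, 185.1]
ee_rot: [0.59, -0.39, 0.391, -0.59]
wrist_force: [-0.3, 0.7, -0.0]
gripper_width: 0.157
```

```bash
python3 -c "
from h import *
go([580,11,88])"
```

```text
t 32.8 pos [543.1  62.3 185.1] F [-0.3  0.7 -0. ] w 13.4
x ax [ 0.391 -0.92   0.001] y [ 0.001 -0.001 -1.   ] z [0.92  0.391 0.   ]
tool shift cm [6.15 9.71 1.38]
```

>>> apply_moves(increments=[255, 3, 0, 0.8, 0, 255, 2, 0, 0.7, 0, 255, 0.9, 1, 0, 0, 255, 0, 2, 0, 0, 255, 0, 2, 0, 0, 255, 0, 2, 0, 0, 255, 0, 1.6, 0, 0, 255, 0, 1, 0, 0, 255, 0, 0, 0, 0, 255, 0, 0, 0, 0])

```text
time_s: 33.8
ee_pos: [579.1, 17.3, 88.6]
ee_rot: [-0.59, 0.389, -0.39, 0.59]
wrist_force: [0.2, -0.1, -0.1]
gripper_width: 0.157
```

>>> apply_moves(increments=[170, 0, 0, 0, 0, 170, 0, 0, 0, 0, 170, 0, 0, 0, 0, 170, 0, -1, 0, 0, 170, 0, -2, 0, 0, 170, 0, -3, 0, 0, 130, 0, -3, 0, 0, 100, 0, -1, 0, 0, 100, 2, 0, -2, 0, 100, 3, 0, -3, 0])

```text
time_s: 34.8
ee_pos: [553.4, -46.2, 189.4]
ee_rot: [-0.59, 0.387, -0.388, 0.592]
wrist_force: [0.4, -1.1, -0.3]
gripper_width: 0.605
```

>>> apply_moves(increments=[90, 3, 0, -3, 0, 90, 3, 0, -3, 0, 90, 3, 0, -3, 0, 90, 2, 0, -2, 0, 90, 1, 0, -1, 0, 90, 0, 0, 0, 0, 90, 0, 0, 0, 0, 90, 0, 0, 0, 0, 90, 0, 0, 0, 0, 90, 0, 0, 0, 0])

```text
time_s: 35.8
ee_pos: [490.0, -204.9, 188.3]
ee_rot: [-0.59, 0.389, -0.389, 0.591]
wrist_force: [0.1, 0.1, -0.3]
gripper_width: 0.646
```

```bash
python3 -c "
from h import *
go([476,-304,120])
o=capall('p')
for n in o: print(layer(n,o[n][1],(370,600,-420,-200),18,32), layer(n,o[n][1],(370,600,-420,-200),47,70));print(layer(n,o[n][1],(500,720,-80,80),26,105))
mush(o)
crop(o['scene'][0],200,150,360,270,5,'pics/p1.png')"
```

```text
t 35.8 pos [ 490.  -204.9  188.3] F [ 0.1  0.1 -0.3] w 54.9
x ax [ 0.395 -0.919 -0.   ] y [ 0.  0. -1.] z [0.919 0.395 0.   ]
tool shift cm [ 8.56  6.82 -5.2 ]
[(np.int32(24), [471.3, -236.6, 23.4], [473.2, -238.6], 28.5)] []
[(np.int32(672), [611.8, -1.8, 53.6], [604.8, -1.4], 70.3)]
[(np.int32(882), [484.4, -299.6, 23.9], [480.3, -302.7], 77.6)] [(np.int32(62), [481.2, -301.4, 55.0], [479.3, -302.5], 18.2)]
[(np.int32(937), [573.2, -17.3, 62.3], [601.8, -3.3], 64.3), (np.int32(159), [511.2, 52.8, 56.3], [502.5, 49.3], 23.9), (np.int32(625), [659.2, 23.1, 66.9], [617.8, 4.0], 67.7)]
top
 (np.int32(43), [545.2, 351.7, 26.6], [544.7, 349.9], 23.0)
scene
 (np.int32(80), [541.7, 351.9, 26.0], [546.3, 352.9], 24.4)
```

View pics/p1.png

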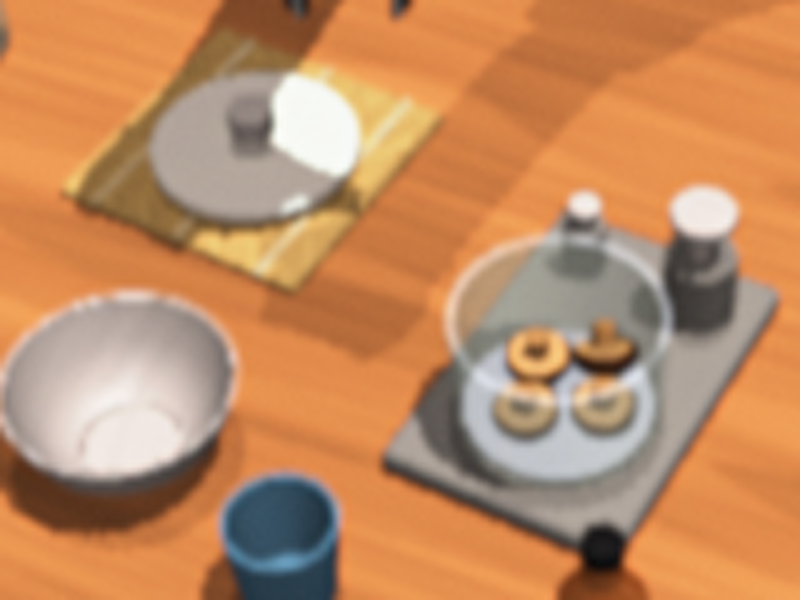

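>>> apply_moves(increments=[90, 3, 0, -2, 0, 90, 3, 1, -2, 0, 90, 2.6, 2, -1.3, 0, 90, 0, 3, 0, 0, 90, 0, 3, 0, 0, 90, 0, 1, 0, 0, 90, 0, 0, 0, 0, 90, 0, 0, 0, 0, 90, 0, 0, 0, 0, 90, 0, 0, 0, 0])

```text
time_s: 36.9
ee_pos: [475.5, -306.5, 89.7]
ee_rot: [0.59, -0.389, 0.39, -0.59]
wrist_force: [0.4, -0.8, -0.5]
gripper_width: 0.647
```

```bash
python3 -c "
from h import *
go([474.5,-305,31.5])
o=capall('q')
for n in o: print(layer(n,o[n][1],(370,600,-420,-200),18,32), layer(n,o[n][1],(370,600,-420,-200),47,60))"
```

```text
t 36.9 pos [ 475.5 -306.5   89.7] F [ 0.4 -0.8 -0.5] w 55.0
x ax [ 0.393 -0.919  0.002] y [ 0.002 -0.002 -1.   ] z [0.919 0.393 0.001]
tool shift cm [-0.19  5.82 -0.04]
[(np.int32(526), [463.3, -288.8, 24.2], [474.2, -304.0], 74.1)] []
[(np.int32(873), [484.5, -299.6, 24.0], [478.5, -302.3], 77.5)] [(np.int32(61), [481.9, -301.8, 54.7], [480.4, -305.4], 19.6)]
```

>>> apply_moves(increments=[90, -0.2, 1, 0, 0, 90, 0, 1.5, 0, 0, 90, 0, 1.5, 0, 0, 90, 0, 1, 0, 0, 90, 0, 0.5, 0, 0, 90, 0, 0.3, 0, 0, 90, 0, 0, 0, 0, 255, 0, 0, 0, 0, 255, 0, 0, 0, 0, 255, 0, 0, 0, 0], force=80)

```text
time_s: 38.0
ee_pos: [474.3, -304.7, 31.2]
ee_rot: [0.59, -0.389, 0.39, -0.59]
wrist_force: [-0.5, 0.8, 4.5]
gripper_width: 0.37
```

```bash
python3 -c "
from h import *
go([474.5,-305,31.5])"
```

```text
t 38.0 pos [ 474.3 -304.7   31.2] F [-0.5  0.8  4.5] w 31.4
x ax [ 0.393 -0.92   0.001] y [ 0.001 -0.001 -1.   ] z [0.92  0.393 0.001]
tool shift cm [ 0.04 -0.03  0.  ]
```

>>> apply_moves(increments=[255, 0, 0, 0, 0, 255, 0, -0.5, 0, 0, 255, 0, -1, 0, 0, 255, 0, -2, 0, 0, 255, 0, -3, 0, 0, 255, 0, -3, 0, 0, 255, 0, -3, 0, 0, 255, 0, -2.5, 0, 0, 255, 0, 0, 0, 0, 255, 0, 0, 0, 0])

```text
time_s: 39.0
ee_pos: [473.4, -304.5, 180.4]
ee_rot: [0.59, -0.389, 0.39, -0.59]
wrist_force: [-0.6, 0.9, -2.9]
gripper_width: 0.37
```

```bash
python3 -c "
from h import *
go([606,-2,180])
o=capall('u')
crop(o['scene'][0],190,100,310,220,5,'pics/u1.png')"
```

```text
t 39.0 pos [ 473.4 -304.5  180.4] F [-0.6  0.9 -2.9] w 31.5
x ax [ 0.393 -0.92   0.001] y [ 0.    -0.001 -1.   ] z [ 0.92   0.393 -0.   ]
tool shift cm [-2.261e+01  2.000e-02  2.408e+01]
```

View pics/u1.png

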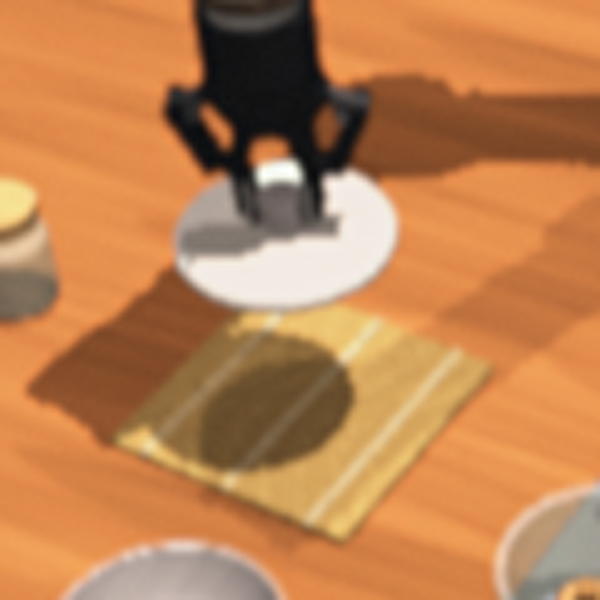

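```bash
python3 -c "
from h import *
for n in('top','scene'):
  for t in 'pu':
    d=np.load(f'pics/{t}_{n}.npy'); print(n,t,layer(n,d,(515,720,-100,100),95,120),layer(n,d,(500,720,-100,100),21,110))"
```

```text
top p [(np.int32(156), [612.1, -3.8, 106.8], [607.0, -2.4], 70.0)] [(np.int32(1002), [608.9, -3.0, 48.3], [609.2, -1.4], 111.1), (np.int32(18), [538.5, -70.0, 25.0], [539.7, -68.5], 13.2), (np.int32(10), [533.6, 78.6, 22.9], [534.0, 81.2], 13.4), (np.int32(24), [515.8, 8.1, 24.1], [515.1, 8.3], 16.2), (np.int32(20), [509.7, -61.1, 24.5], [511.3, -61.8], 16.6)]
top u [(np.int32(157), [613.8, -3.9, 107.5], [607.2, -3.0], 70.5)] [(np.int32(968), [608.0, -1.9, 48.6], [601.4, -13.3], 107.5), (np.int32(12), [541.0, -64.9, 23.8], [539.9, -65.5], 13.2), (np.int32(11), [530.5, 66.0, 23.8], [529.8, 67.5], 10.8), (np.int32(10), [518.9, -26.5, 23.7], [517.4, -25.1], 11.2), (np.int32(15), [516.4, -50.3, 23.6], [516.8, -49.1], 11.4)]
scene p [(np.int32(422), [611.8, 0.6, 105.2], [609.5, 0.5], 72.1)] [(np.int32(2140), [602.3, 5.4, 62.1], [592.9, 16.3], 107.6), (np.int32(9), [511.3, 81.6, 21.9], [511.2, 81.3], 7.3), (np.int32(10), [671.8, -62.6, 22.0], [673.5, -63.1], 13.2)]
scene u [(np.int32(422), [611.0, 0.2, 105.4], [609.5, -1.6], 73.0)] [(np.int32(2098), [601.6, 4.8, 62.1], [590.7, 15.8], 108.2), (np.int32(8), [568.2, 72.6, 23.6], [569.5, 72.7], 6.6), (np.int32(20), [667.4, -72.5, 22.7], [665.7, -72.3], 18.1), (np.int32(17), [664.6, 71.9, 22.3], [663.1, 69.8], 19.3), (np.int32(10), [691.5, 43.1, 22.8], [691.8, 43.6], 8.2)]
```

>>> apply_moves(increments=[255, -1, 0, 1, 0, 255, -2.5, 0, 2.7, 0, 255, -2.8, 0, 3, 0, 255, -2.8, 0, 3, 0, 255, -2.8, 0, 3, 0, 255, -2.8, 0, 3, 0, 255, -2.8, 0, 3, 0, 255, -2.5, 0, 2.6, 0, 255, -1.6, 0, 1.8, 0, 255, -1, 0, 1, 0])

```text
time_s: 40.1
ee_pos: [606.3, 3.0, 179.3]
ee_rot: [-0.591, 0.389, -0.387, 0.591]
wrist_force: [0.1, 0.1, -2.5]
gripper_width: 0.372
```

>>> apply_moves(increments=[255, 0, 0, 0, 0, 255, 0, 0.5, 0, 0, 255, 0, 0.5, 0, 0, 255, 0, 0, 0, 0, 255, 0, 0, 0, 0, 255, 0, 0, 0, 0, 255, 0, 0, 0, 0, 255, 0, 0, 0, 0, 255, 0, 0, 0, 0, 255, 0, 0, 0, 0])

```text
time_s: 41.1
ee_pos: [606.6, -1.7, 170.3]
ee_rot: [-0.59, 0.39, -0.39, 0.59]
wrist_force: [-0.2, -0.6, -2.1]
gripper_width: 0.371
```

```bash
python3 -c "
from h import *
go([606,-2,125])
o=capall('v')
crop(o['scene'][0],270,140,390,260,5,'pics/v1.png')"
```

```text
t 41.1 pos [606.6  -1.7 170.3] F [-0.2 -0.6 -2.1] w 31.5
x ax [ 0.393 -0.92   0.   ] y [ 0.  0. -1.] z [0.92  0.393 0.   ]
tool shift cm [ 0.    4.53 -0.06]
```

View pics/v1.png

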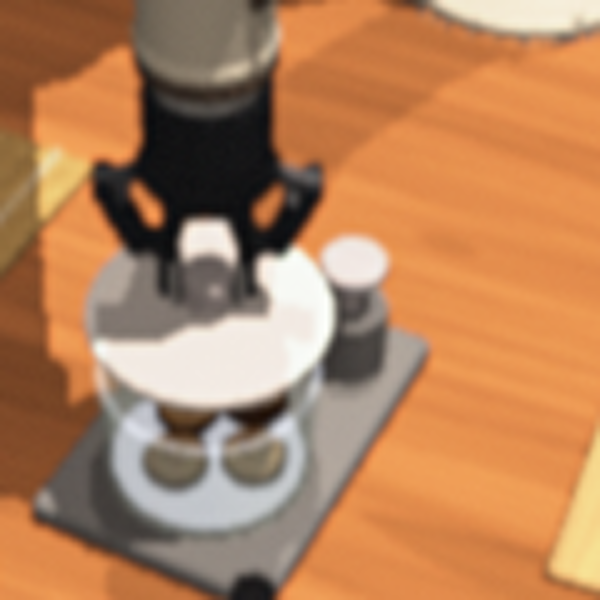

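>>> apply_moves(increments=[255, 0, 0.5, 0, 0, 255, 0, 1, 0, 0, 255, 0, 1, 0, 0, 255, 0, 0.6, 0, 0, 255, 0, 0.4, 0, 0, 255, 0, 0.4, 0, 0, 255, 0, 0.3, 0, 0, 255, 0, 0.2, 0, 0, 255, 0, 0.1, 0, 0, 255, 0, 0, 0, 0])

```text
time_s: 42.2
ee_pos: [606.7, -1.7, 125.5]
ee_rot: [-0.59, 0.389, -0.39, 0.59]
wrist_force: [0.3, 0.3, -2.6]
gripper_width: 0.372
```

>>> apply_moves(increments=[255, 0, 0.1, 0, 0, 255, 0, 0.1, 0, 0, 255, 0, 0, 0, 0, 255, 0, 0, 0, 0, 255, 0, 0, 0, 0, 255, 0, 0, 0, 0, 255, 0, 0, 0, 0, 255, 0, 0, 0, 0, 255, 0, 0, 0, 0, 255, 0, 0, 0, 0])

```text
time_s: 43.2
ee_pos: [606.8, -1.7, 125.3]
ee_rot: [0.59, -0.389, 0.39, -0.59]
wrist_force: [-5.5, -0.6, 11.0]
gripper_width: 0.374
```

>>> apply_moves(increments=[80, 0, 0, 0, 0, 80, 0, 0, 0, 0, 80, 0, 0, 0, 0, 80, 0, 0, 0, 0, 80, 0, -1, 0, 0, 80, 0, -2, 0, 0, 80, 0, -2, 0, 0, 200, 0, -2, -1, 0, 255, 0, 0, -2, 0, 255, 0, 0, -3, 0])

```text
time_s: 44.2
ee_pos: [552.5, -24.5, 194.9]
ee_rot: [-0.589, 0.388, -0.39, 0.591]
wrist_force: [-0.6, -0.3, -1.2]
gripper_width: 0.179
```

```bash
python3 -c "
from h import *
go([491,47,135])
o=capall('w')
for n in o: print(layer(n,o[n][1],(515,720,-110,110),112,123), layer(n,o[n][1],(515,720,-110,110),142,155))
crop(o['scene'][0],270,140,390,260,5,'pics/w1.png')"
```

```text
t 44.2 pos [552.5 -24.5 194.9] F [-0.6 -0.3 -1.2] w 15.2
x ax [ 0.394 -0.919  0.001] y [ 0.004  0.001 -1.   ] z [0.919 0.394 0.004]
tool shift cm [-9.    5.97 -2.86]
[(np.int32(263), [594.1, 37.4, 117.6], [600.8, 15.6], 71.2)] []
[(np.int32(1287), [616.5, 2.6, 118.0], [611.2, -0.9], 76.6)] [(np.int32(85), [612.9, 1.2, 148.9], [611.7, 0.2], 16.7)]
```

View pics/w1.png

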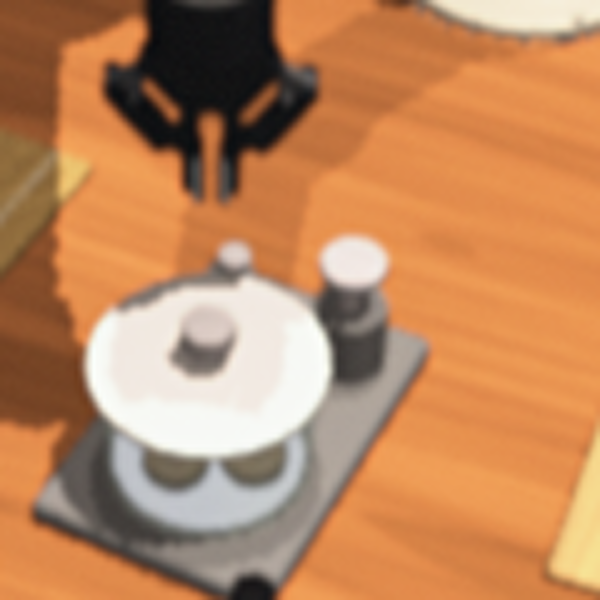

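>>> apply_moves(increments=[255, -3, 0, -0.6, 0, 255, -3, 0, -0.8, 0, 255, -2, 0, -1, 0, 255, -1, 1, -0.5, 0, 255, 0, 2, 0, 0, 255, 0, 2, 0, 0, 255, 0, 1, 0, 0, 255, 0, 0, 0, 0, 255, 0, 0, 0, 0, 255, 0, 0, 0, 0], force=40)

```text
time_s: 45.3
ee_pos: [490.1, 46.1, 134.0]
ee_rot: [-0.59, 0.389, -0.39, 0.59]
wrist_force: [0.3, 0.5, 0.4]
gripper_width: 0.002
```

```bash
python3 -c "
from h import *
go([491,47,90])
o=capall('x')
crop(o['scene'][0],270,140,390,260,5,'pics/x1.png')"
```

```text
t 45.3 pos [490.1  46.1 134. ] F [0.3 0.5 0.4] w 0.1
x ax [ 0.393 -0.92   0.   ] y [ 0.001  0.    -1.   ] z [0.92  0.393 0.001]
tool shift cm [-0.05  4.4   0.11]
```

View pics/x1.png

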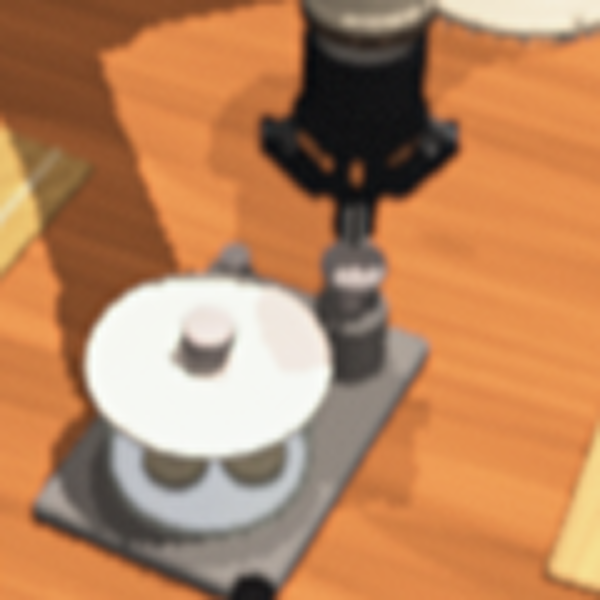

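>>> apply_moves(increments=[255, 0, 1, 0, 0, 255, 0, 0.7, 0, 0, 255, 0, 0.5, 0, 0, 255, 0, 0.5, 0, 0, 255, 0, 0.5, 0, 0, 255, 0, 0.5, 0, 0, 255, 0, 0.4, 0, 0, 255, 0, 0.3, 0, 0, 255, 0, 0.2, 0, 0, 255, 0, 0, 0, 0])

```text
time_s: 46.4
ee_pos: [489.5, 45.8, 89.8]
ee_rot: [0.591, -0.389, 0.39, -0.589]
wrist_force: [-10.9, -2.5, 37.2]
gripper_width: -0.003
```

>>> apply_moves(increments=[255, 0, 0, 0, 0, 255, 0, 0, 0, 0, 255, 0, 0, 0, 0, 255, 0, 0, 0, 0, 255, 0, 0, 0, 0, 255, 0, 0, 0, 0, 255, 0, 0, 0, 0, 255, 0, 0, 0, 0, 255, 0, 0, 0, 0, 255, 0, 0, 0, 0])

```text
time_s: 47.4
ee_pos: [489.5, 45.8, 89.8]
ee_rot: [0.591, -0.389, 0.39, -0.589]
wrist_force: [-10.6, -3.4, 36.1]
gripper_width: 0.001
```

>>> apply_moves(increments=[255, 0, -0.6, 0, 0, 255, 0, -1, 0, 0, 255, 0, -1, 0, 0, 255, 0, -1, 0, 0, 255, 0, -1, 0, 0, 255, 0, 0, 0, 0, 255, 0, 0, 0, 0, 255, 0, 0, 0, 0, 255, 0, 0, 0, 0, 255, 0, 0, 0, 0])

```text
time_s: 48.4
ee_pos: [489.0, 46.0, 132.9]
ee_rot: [0.59, -0.39, 0.389, -0.59]
wrist_force: [0.1, -0.1, 0.3]
gripper_width: -0.001
```

```bash
python3 -c "
from h import *
say()
o=capall('y')
for n in o: print(layer(n,o[n][1],(460,512,20,80),100,122),layer(n,o[n][1],(515,720,-110,110),112,123))
crop(o['scene'][0],270,140,390,260,5,'pics/y1.png')"
```

```text
t 48.4 pos [489.   46.  132.9] F [ 0.1 -0.1  0.3] w -0.1
x ax [ 0.393 -0.92  -0.   ] y [-0.001  0.    -1.   ] z [ 0.92   0.393 -0.001]
[] [(np.int32(422), [624.4, -24.7, 117.7], [608.3, -2.3], 74.6)]
[(np.int32(110), [495.5, 50.3, 114.2], [493.0, 49.1], 23.1)] [(np.int32(1286), [616.4, 3.0, 118.1], [613.0, -1.6], 77.3)]
```

View pics/y1.png

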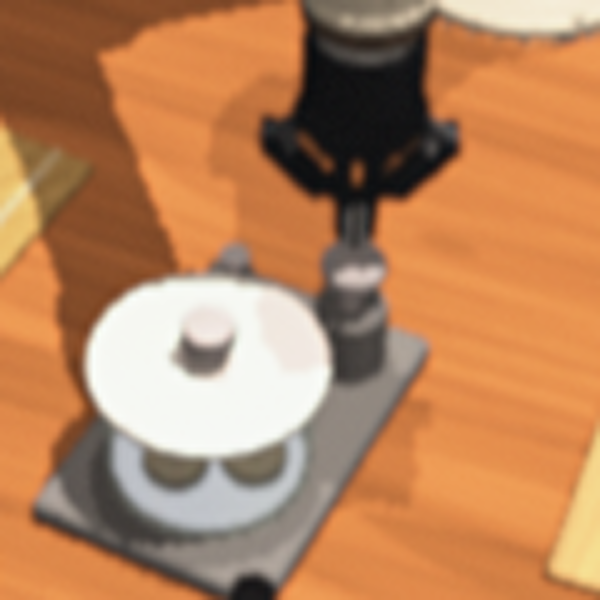

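Stroke 1 done, the plunger is back up at z 114. Second stroke.

>>> apply_moves(increments=[255, 0, 1, 0, 0, 255, 0, 0.7, 0, 0, 255, 0, 0.5, 0, 0, 255, 0, 0.5, 0, 0, 255, 0, 0.5, 0, 0, 255, 0, 0.5, 0, 0, 255, 0, 0.4, 0, 0, 255, 0, 0.3, 0, 0, 255, 0, 0.1, 0, 0, 255, 0, 0, 0, 0])

```text
time_s: 49.5
ee_pos: [489.2, 45.9, 89.9]
ee_rot: [0.591, -0.389, 0.39, -0.589]
wrist_force: [-9.1, -2.9, 26.6]
gripper_width: 0.001
```

>>> apply_moves(increments=[255, 0, 0, 0, 0, 255, 0, 0, 0, 0, 255, 0, -0.5, 0, 0, 255, 0, -1, 0, 0, 255, 0, -1, 0, 0, 255, 0, -1, 0, 0, 255, 0, -1, 0, 0, 255, 0, 0, 0, 0, 255, 0, 0, 0, 0, 255, 0, 0, 0, 0])

```text
time_s: 50.5
ee_pos: [488.9, 45.9, 132.8]
ee_rot: [0.59, -0.39, 0.389, -0.59]
wrist_force: [-0.2, -0.0, -0.4]
gripper_width: 0.006
```

>>> apply_moves(increments=[255, 0, 1, 0, 0, 255, 0, 0.7, 0, 0, 255, 0, 0.5, 0, 0, 255, 0, 0.5, 0, 0, 255, 0, 0.5, 0, 0, 255, 0, 0.5, 0, 0, 255, 0, 0.4, 0, 0, 255, 0, 0.3, 0, 0, 255, 0, 0.1, 0, 0, 255, 0, 0, 0, 0])

```text
time_s: 51.5
ee_pos: [489.0, 45.9, 89.9]
ee_rot: [0.591, -0.389, 0.39, -0.589]
wrist_force: [-9.5, -3.0, 28.5]
gripper_width: -0.001
```

>>> apply_moves(increments=[255, 0, 0, 0, 0, 255, 0, 0, 0, 0, 255, 0, -0.5, 0, 0, 255, 0, -1, 0, 0, 255, 0, -1, 0, 0, 255, 0, -1, 0, 0, 255, 0, -3, 0, 0, 255, 0, -3, 0, 0, 255, 0, -2, 0, 0, 255, 0, 0, 0, 0])

```text
time_s: 52.5
ee_pos: [491.3, 46.5, 205.7]
ee_rot: [-0.589, 0.388, -0.391, 0.591]
wrist_force: [0.6, -0.4, -0.4]
gripper_width: -0.002
```

Move clear sideways and check before handing in.

>>> apply_moves(increments=[255, 0, 0, -1, 0, 255, -1, -1, -1, 0, 255, -2, -1, 0, 0, 255, -3, 0, 0, 0, 255, -3, 0, 0, 0, 255, -3, 0, 0, 0, 255, -2, 0, 0, 0, 255, -1, 0, 0, 0, 255, 0, 0, 0, 0, 255, 0, 0, 0, 0])

```text
time_s: 53.5
ee_pos: [412.0, 175.6, 223.0]
ee_rot: [0.59, -0.39, 0.39, -0.59]
wrist_force: [0.1, 0.3, 0.0]
gripper_width: -0.0
```

```bash
python3 -c "
from h import *
say()
o=capall('z')
for n in o: print(n,layer(n,o[n][1],(440,530,10,85),108,122),layer(n,o[n][1],(440,530,-70,-10),74,86),layer(n,o[n][1],(515,720,-110,110),112,123),layer(n,o[n][1],(560,660,-60,60),142,155))
mush(o)
crop(o['scene'][0],190,140,500,330,2.5,'pics/z1.png')"
```

```text
t 53.5 pos [412.  175.6 223. ] F [0.1 0.3 0. ] w -0.0
x ax [ 0.393 -0.92   0.   ] y [-0. -0. -1.] z [ 0.92   0.393 -0.001]
top [(np.int32(81), [488.8, 46.0, 114.7], [489.6, 46.2], 21.7)] [(np.int32(19), [484.1, -40.3, 80.1], [484.1, -40.1], 9.7)] [(np.int32(786), [607.1, -3.0, 117.6], [607.5, -2.4], 74.9)] [(np.int32(45), [606.6, -1.9, 149.6], [607.1, -2.0], 16.8)]
scene [(np.int32(120), [494.6, 49.6, 114.1], [492.7, 50.6], 23.1)] [(np.int32(28), [488.7, -37.7, 79.4], [486.7, -37.8], 13.6)] [(np.int32(1273), [616.2, 2.6, 118.1], [611.4, -0.8], 76.2)] [(np.int32(81), [613.0, 1.1, 149.0], [611.9, -1.2], 17.7)]
top
 (np.int32(44), [546.5, 352.0, 26.1], [545.1, 351.7], 23.2)
scene
 (np.int32(70), [541.7, 352.0, 26.3], [546.4, 352.4], 24.5)
```

View pics/z1.png

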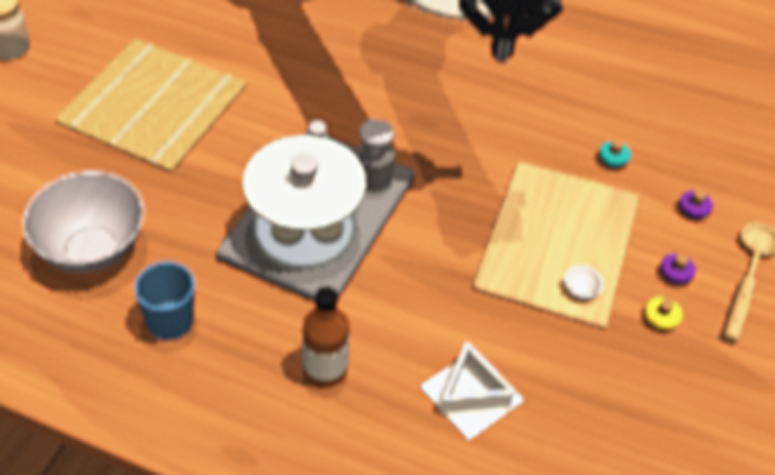

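The picture shows the lid level on the canister (crop 303,180), both plungers up, and only the dish left on the board. The other things are where they were, so I'm handing in.

```bash
python3 -c "
from rig import r
print(r.hand_in())"
```

```text
the job is handed in; nothing more can be done
None
```

All four mushrooms on the board are in the canister, the lid is back on, and I handed the job in at about 53.5 s. The hand-in gave no verdict.

**What I did**
- I pressed the release plunger to its stop, reading 32 N there, before touching the lid.
- I laid the lid flat on the mat and placed each mushroom in the canister by its stem. Then I put the lid back.
- I gave the pump three full strokes, each reaching its stop at 27–37 N. A picture showed the plunger back up after the first stroke and at the end. Between strokes 2 and 3 I raised the fingers well clear but took no picture.

**Last checks**
- **Lid:** both cameras put its centre within about 3 mm of the canister's centre, with the flange top at 118 mm (the seated height) and level.
- **Plungers:** both are up, the pump at about 114.5 mm and the release at about 80 mm.
- **Board and surroundings:** only the dish is left on the board, within about 1 mm of where it started. The other things look unmoved in the picture.
- **Gripper:** it touched nothing at the end.

**Disagreements:** the two cameras differed by 3–5 mm throughout, so I used their average. The fourth mushroom looked slightly tilted against the others before I put the lid on, but it was well below the rim.

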